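# Restock the jar and paint-tin rack, old stock to the front

### The arm

A 6-joint arm with a two-finger parallel gripper is mounted at the origin on a cart in front of the work surface, level with it; the furniture and walls round the work are solid. World frame = base frame: x ahead of the robot, y to its left, z up, the work surface at z = 0. Lengths are in mm, angles in rad, forces in N, time in s.
With the tool pointing down it reaches from about 350 to 725 mm from the base axis. Payload 6 kg.
Tool frame: the origin (TCP) lies on the front face of the gripper's body, between the roots of the fingers; the fingertips stand 73 mm ahead of it and the grasp point (between the pads) lies 54 mm ahead of it; y points along the fingers, z is the direction in which the jaws open and shut, and the axes are right-handed (so a half turn about y gives the same grasp; the last joint's range is limited). The gripper opens to 85 mm and grips with 20 to 120 N. Pads are 22 mm wide; open, the fingers measure 114 mm over their backs; the gripper's body (76 mm by 85 mm) begins 54 mm behind the grasp point. The pads swing forward as they close: fully open they stand 13 mm farther back than shut.
Start: joints at [1.577, 0.04, 0.085, 0, -1.615, -0.334], TCP at [193.15, 568.045, 303.861] pointing down, gripper open.
Joint ranges: [-2.56, 2.56], [-1.29, 2.01], [-1.08, 1.49], [-3.29, 1.98], [-2.81, -0.18], [-2.99, 2.99]. Speed limits (rad/s): [2.57, 2.57, 3.01, 3.14, 3.14, 3.14].

### API

Orientations are given as a 3x3 rotation matrix whose columns are the frame's x, y, z axes.
In Python, from bench import state, eyes, r gives the robot as it stands.
- The arm moves only by the shell command python3 -m creep 'ROWS' [OPENING]. ROWS is JSON, a list that holds one entry, the list of rows, each a list of 6 numbers: the shift along the tool's x, y, z in m, then the turn, a rotation vector about the tool's x, y, z in rad. In form: [[[tx, ty, tz, wx, wy, wz], ...]]. A call has 1 to 10 rows; each row is the pose to reach, as a shift and turn from the pose commanded when the call began, along the tool's axes at that moment; what a row does not reach only later rows make up. A row lasts 1/12 s, in which the tool goes at most 41.7 mm and 7.16 degrees, less where a joint would pass 70% of its speed; a pose out of reach is approached as far as the arm can. A call with a gripper value outside its range is refused whole. OPENING is the opening in per cent of the stroke, from 0 (shut) to 100 (fully open), set as the call begins (- or left out, the last holds). The fingers move at their own pace and stop on an object; the grip force is fixed at half the most. Time passes only in rows, so rows that repeat a pose let the fingers close. It gives the time, the measured TCP pose, the force and the opening at its end, in the units of the state.
- state(): the state, without advancing time (a new reading comes with each control period).
- eyes.camera(name): name is "scene" or "top" or "wrist"; returns the picture (420x560x3 uint8, red, green, blue); there is no depth.
- eyes.camera_info(name): a dict with "mtx" (3x3 intrinsics, pixels), "pose" (4x4, takes a point from camera to world coordinates); the wrist camera has in their place "T_tool_cam" (4x4, takes a point from camera to tool coordinates, whose origin is the TCP and whose axes are the tool frame's). Camera axes: x right, y down, z forward; pixel columns grow to the right and rows downward; lengths in mm; the calibration is good to about 2 mm. A picture is of the moment at which its call begins: read the wrist's pose just before it. camera_info takes no time and is no camera call.
- r.close_job(): hands the job in, once; it reports no verdict.
Trained networks look in the newest picture that a camera, given by its name, has taken for a name from the list of things; names that differ only in an ending like _2 or _b are one class to them, and where a whole thing is asked for, a point or a joint stands for the part that bears it (a point fixed in the world has none). Each returns a list of dicts, best first, with "conf" (0 to 1); they miss things now and then, are a little off and sometimes report something else, mostly with a low value. They report only what shows in the picture. A call takes as long as a camera call. They do not tell look-alikes from the thing itself.
- eyes.search_frame(camera, query): "centre" ([x, y, z] in mm, in world coordinates, good to about 4 mm: the middle of the surface that is visible of it).
The state is a dict: "clock": time; "joint_positions": joint angles; "joint_velocities": joint speeds; "joint_efforts": joint torques, N m; "ee_pos": TCP position; "tool_rot": TCP orientation; "contact_force": force on the tool from outside, world axes, zero at the start; "moment": the same for the moment, N m; "gripper_width": finger opening in mm.
Only numpy, scipy, OpenCV 4.12 (cv2) and the standard library are available. Lean on these libraries where they do the work, as an engineer would, in place of code of your own. Each camera call takes 0.05 s, during which the arm holds its last target. There are 200 camera calls.

### The job

Restock the rack so that the oldest stock is used first. Clear any stray model coal bunkers from its two lanes into the small grey scenery box, bring the old jars and tins, left standing at the back, forward to the front lip, and put the new stock from the cardboard tray behind them: jars behind the jars in the wide lane, tins behind the tins in the narrow lane, all upright. Finish by sliding each lane's backstop up against its last piece so that both rows are closed up tight, and do not knock over the glue bottle.

Things in the scene. Friction and masses are not known exactly. Their poses are not given: they have to be found in the camera images.
- jar_lane_front (a point): Wide lane of the fixed plywood stock rack: point on the lane floor (9 mm above the worktop) at the inner face of the front lip, on the centre line. x runs along the lane to the back (away from the robot), y left, z up. Lane 50 mm wide between strips 5 mm thick, 8 mm high over the floor; lip 8 mm thick, 17 mm over the floor; rack 252 x 172 mm, its back batten 236 mm behind the lip, 13 mm high.
- tin_lane_front (a point): The same point and axes for the narrow lane of the same rack, parallel to the wide lane and 90 mm to its right: 32 mm wide between strips 5 mm thick and 5 mm high above the floor; same lip.
- jar_stop (a joint): The wide lane's backstop slides along the lane (about 1.5 N of friction, stays where left) and pushes the stock before it. 0 = right back, its face 200 mm behind the lip; grows in metres as it comes forward, to 0.16. Dark steel plate 42 mm wide, 45 mm tall, 3 mm thick, foot to 31 mm behind the face, dark wooden grip tab on top.
- jar_stop_grip (a point): Upper part of the wooden grip tab of the wide lane's backstop: 18 mm wide across the lane, 13 mm thick along it; the tab's top is 11 mm above this point, its foot (the top of the steel plate) 22 mm below. The point is 10.5 mm behind the face and 67 mm above the lane floor.
- jar_stop_face (a point): Point on the front face of the wide lane's backstop, mid-width, 15 mm above the lane floor.
- tin_stop (a joint): Position of the narrow lane's backstop, as for the wide one: 0 = right back (face 200 mm behind the lip), grows as it comes forward, up to 0.16. Plate 27 mm wide, 27 mm tall.
- tin_stop_grip (a point): Upper part of the wooden grip tab of the narrow lane's backstop, same size as the other; 10.5 mm behind the face and 49 mm above the lane floor.
- tin_stop_face (a point): Point on the front face of the narrow lane's backstop, mid-width, 15 mm above the lane floor.
- delivery_tray: Shallow cardboard tray holding the new stock, 212 mm (its x) by 172 mm, floor 3 mm thick, walls 13 mm high in all; fixed. Origin under its centre, at worktop level.
- glue_bottle_c (a point): Glue bottle, white with a blue band and a red nozzle, 38 mm across, 108 mm tall, standing beyond the tray; a bystander. A tall backdrop board rises to the right of it and beyond. The point is half-way up.
- old_jar_1_c (a point): Ballast jar with an orange screw lid, 45 mm in diameter, 65 mm tall, 0.11 kg; old stock: at the start in the wide lane of the rack, toward the back. The point is its centre, half-way up.
- old_jar_2_c (a point): Ballast jar with an orange screw lid, 45 mm in diameter, 65 mm tall, 0.11 kg; old stock: at the start in the wide lane of the rack, toward the back. The point is its centre, half-way up.
- new_jar_1_c (a point): Ballast jar with an orange screw lid, 45 mm in diameter, 65 mm tall, 0.11 kg; new stock: at the start in the cardboard tray, mixed with the others; may be absent (1 or 2 new jars, 2 or 3 new tins are present). The point is its centre, half-way up.
- new_jar_2_c (a point): Ballast jar with an orange screw lid, 45 mm in diameter, 65 mm tall, 0.11 kg; new stock: at the start in the cardboard tray, mixed with the others; may be absent (1 or 2 new jars, 2 or 3 new tins are present). The point is its centre, half-way up.
- old_tin_1_c (a point): Small paint tin, 28 mm in diameter, 31 mm tall, 0.035 kg (its colour does not matter); old stock: at the start in the narrow lane of the rack, toward the back. The point is its centre, half-way up.
- old_tin_2_c (a point): Small paint tin, 28 mm in diameter, 31 mm tall, 0.035 kg (its colour does not matter); old stock: at the start in the narrow lane of the rack, toward the back. The point is its centre, half-way up.
- new_tin_1_c (a point): Small paint tin, 28 mm in diameter, 31 mm tall, 0.035 kg (its colour does not matter); new stock: at the start in the cardboard tray, mixed with the others; may be absent (1 or 2 new jars, 2 or 3 new tins are present). The point is its centre, half-way up.
- new_tin_2_c (a point): Small paint tin, 28 mm in diameter, 31 mm tall, 0.035 kg (its colour does not matter); new stock: at the start in the cardboard tray, mixed with the others; may be absent (1 or 2 new jars, 2 or 3 new tins are present). The point is its centre, half-way up.
- new_tin_3_c (a point): Small paint tin, 28 mm in diameter, 31 mm tall, 0.035 kg (its colour does not matter); new stock: at the start in the cardboard tray, mixed with the others; may be absent (1 or 2 new jars, 2 or 3 new tins are present). The point is its centre, half-way up.
- stray_bunker_1_c (a point): Model coal bunker, a stray: a dark little open-fronted box of 28 mm (its x, open side -x) by 36 mm (its y) by 23 mm tall, 12 g, with two solid side walls at its y ends; it stands on the floor of the wide lane near the front lip, its y axis along the lane. May be absent (1 or 2 strays are present). The point is its centre, half-way up.
- stray_bunker_2_c (a point): Model coal bunker, a stray: a dark little open-fronted box of 28 mm (its x, open side -x) by 36 mm (its y) by 23 mm tall, 12 g, with two solid side walls at its y ends; it stands on the floor of the narrow lane near the front lip, its y axis along the lane. May be absent (1 or 2 strays are present). The point is its centre, half-way up.
- scenery_box: Small open grey plastic box for scenery pieces, 74 mm (its x) by 130 mm (its y), 26 mm high, walls and floor 3 mm; fixed, beyond the delivery tray. Another, lower coal bunker already stands in it at its +y end (from y = 29 mm on); leave that one. Origin under its centre, at worktop level.
Not all that is in view belongs to the job. Leave any orange look-alike of the part that bears new_tin_3_c alone.

How it is judged (in metres and radians):
At the end, for the whole second after the job is handed in: Stray bunkers in the grey box. All stock upright (0.12 rad) on its lane floor, within 8 mm (jars) or 7 mm (tins) of the centre line; the two old pieces in front, at most 12 mm of slack from the lip; the new behind, neighbours at most 8 mm apart; the backstop at most 8 mm behind the last piece (y of old_jar_1_c in the frame of jar_lane_front between -0.008 and 0.008 m and z of each of old_jar_1_c, old_jar_2_c, new_jar_1_c, new_jar_2_c in the frame of jar_lane_front below 0.0365 m and angle between each of old_jar_1_c, old_jar_2_c, new_jar_1_c, new_jar_2_c, old_tin_1_c, old_tin_2_c, new_tin_1_c, new_tin_2_c, new_tin_3_c's own z axis and vertical below 0.12 rad and x of each of old_jar_1_c, old_jar_2_c in the frame of jar_lane_front below 0.0795 m and y of old_jar_2_c in the frame of jar_lane_front between -0.008 and 0.008 m and y of new_jar_1_c in the frame of jar_lane_front between -0.008 and 0.008 m and x of new_jar_1_c in the frame of jar_lane_front between 0.1005 and 0.1715 m and (horizontal distance between new_jar_1_c and old_jar_1_c below 0.053 m or horizontal distance between new_jar_1_c and old_jar_2_c below 0.053 m or horizontal distance between new_jar_1_c and new_jar_2_c below 0.053 m) and y of new_jar_2_c in the frame of jar_lane_front between -0.008 and 0.008 m and x of new_jar_2_c in the frame of jar_lane_front between 0.1005 and 0.1715 m and (horizontal distance between new_jar_2_c and old_jar_1_c below 0.053 m or horizontal distance between new_jar_2_c and old_jar_2_c below 0.053 m or horizontal distance between new_jar_2_c and new_jar_1_c below 0.053 m) and (horizontal distance between any of new_jar_1_c, new_jar_2_c and old_jar_1_c below 0.053 m or horizontal distance between any of new_jar_1_c, new_jar_2_c and old_jar_2_c below 0.053 m) and horizontal distance between any of new_jar_1_c, new_jar_2_c and jar_stop_face below 0.0305 m and y of old_tin_1_c in the frame of tin_lane_front between -0.007 and 0.007 m and z of each of old_tin_1_c, old_tin_2_c, new_tin_1_c, new_tin_2_c, new_tin_3_c in the frame of tin_lane_front below 0.0195 m and x of each of old_tin_1_c, old_tin_2_c in the frame of tin_lane_front below 0.054 m and y of old_tin_2_c in the frame of tin_lane_front between -0.007 and 0.007 m and y of new_tin_1_c in the frame of tin_lane_front between -0.007 and 0.007 m and x of new_tin_1_c in the frame of tin_lane_front between 0.058 and 0.14 m and (horizontal distance between new_tin_1_c and old_tin_1_c below 0.036 m or horizontal distance between new_tin_1_c and old_tin_2_c below 0.036 m or horizontal distance between new_tin_1_c and new_tin_2_c below 0.036 m or horizontal distance between new_tin_1_c and new_tin_3_c below 0.036 m) and y of new_tin_2_c in the frame of tin_lane_front between -0.007 and 0.007 m and x of new_tin_2_c in the frame of tin_lane_front between 0.058 and 0.14 m and (horizontal distance between new_tin_2_c and old_tin_1_c below 0.036 m or horizontal distance between new_tin_2_c and old_tin_2_c below 0.036 m or horizontal distance between new_tin_2_c and new_tin_1_c below 0.036 m or horizontal distance between new_tin_2_c and new_tin_3_c below 0.036 m) and y of new_tin_3_c in the frame of tin_lane_front between -0.007 and 0.007 m and x of new_tin_3_c in the frame of tin_lane_front between 0.058 and 0.14 m and (horizontal distance between new_tin_3_c and old_tin_1_c below 0.036 m or horizontal distance between new_tin_3_c and old_tin_2_c below 0.036 m or horizontal distance between new_tin_3_c and new_tin_1_c below 0.036 m or horizontal distance between new_tin_3_c and new_tin_2_c below 0.036 m) and (horizontal distance between any of new_tin_1_c, new_tin_2_c, new_tin_3_c and old_tin_1_c below 0.036 m or horizontal distance between any of new_tin_1_c, new_tin_2_c, new_tin_3_c and old_tin_2_c below 0.036 m) and horizontal distance between any of new_tin_1_c, new_tin_2_c, new_tin_3_c and tin_stop_face below 0.022 m and x of stray_bunker_1_c in the frame of scenery_box between -0.033 and 0.033 m and y of stray_bunker_1_c in the frame of scenery_box between -0.062 and 0.062 m and z of each of stray_bunker_1_c, stray_bunker_2_c in the frame of scenery_box below 0.04 m and x of stray_bunker_2_c in the frame of scenery_box between -0.033 and 0.033 m and y of stray_bunker_2_c in the frame of scenery_box between -0.062 and 0.062 m); the robot touches nothing.
It fails at once if the glue bottle is knocked over (angle between glue_bottle_c's own z axis and vertical above 0.6 rad).
Of new_jar_1, new_jar_2 only 1 to 2 are there at a start; the rules pass over those that are not, and their reading is None.
Of new_tin_1, new_tin_2, new_tin_3 only 2 to 3 are there at a start; the rules pass over those that are not, and their reading is None.
Of stray_bunker_1, stray_bunker_2 only 1 to 2 are there at a start; the rules pass over those that are not, and their reading is None.
At some moment in a run one of new_tin_1, new_tin_2, new_tin_3 may be knocked a few centimetres aside while the robot is not near it.
It also fails if it takes over 210 s, if anything falls off the work surface, if the arm or the gripper's body presses on something with over 40 N, if the wrist force passes 120 N, or if a joint passes its speed limit or range.

## Working session

There is one attempt and no reset: what is moved stays moved. The work goes in short steps, Python scripts to look and compute and a shell command to move; the robot and the scene stay as the last step left them, time stands still between calls to the robot, and variables do not carry over. Pictures are saved under pics/ and viewed, on a budget of 14 in all, crops included, one or two more only if the job needs it, and the job is handed in when it is done.

```bash
ls; mkdir -p pics; cat > h.py <<'E'
import numpy as np,cv2
from bench import state,eyes,r
def snap(c,fn=None):
    im=eyes.camera(c)
    if fn: cv2.imwrite('pics/'+fn,cv2.cvtColor(im,cv2.COLOR_RGB2BGR))
    return im
E
python3 - <<'E'
from h import *
np.set_printoptions(precision=3,suppress=True)
s=state();print({k:np.array(v).round(3).tolist() for k,v in s.items()})
for c in ['scene','top']:
    snap(c,c+'1.png')
    i=eyes.camera_info(c);print(c,i['mtx'],i['pose'])
    for q in ['old_jar_1_c','old_tin_1_c','stray_bunker_1_c','jar_stop_grip','tin_stop_grip','delivery_tray','scenery_box','glue_bottle_c']:
        print(c,q,[(np.round(d['centre']).tolist(),round(d['conf'],2)) for d in eyes.search_frame(c,q)])
print(eyes.camera_info('wrist'))
E
```

```text
pics
{'clock': 0.0, 'joint_positions': [1.577, 0.041, 0.084, -0.0, -1.615, -0.334], 'joint_velocities': [-0.0, 0.001, 0.0, 0.0, -0.001, -0.0], 'joint_efforts': [-0.001, -36.82, 34.741, 6.932, -0.006, -0.0], 'ee_pos': [193.026, 567.91, 302.874], 'tool_rot': [[-0.947, -0.0, -0.322], [0.322, -0.002, -0.947], [-0.0, -1.0, 0.002]], 'contact_force': [-0.073, -0.08, -0.244], 'moment': [-0.068, 0.02, 0.034], 'gripper_width': 85.776}
scene [[431.584   0.    279.843]
 [  0.    431.584 208.714]
 [  0.      0.      1.   ]] [[   0.89    -0.317    0.328  232.58 ]
 [  -0.456   -0.629    0.63  -472.233]
 [   0.006   -0.71    -0.704  684.072]
 [   0.       0.       0.       1.   ]]
scene old_jar_1_c [([503.0, 273.0, 50.0], 0.86)]
scene old_tin_1_c [([501.0, 193.0, 33.0], 0.57), ([594.0, 287.0, 44.0], 0.54)]
scene stray_bunker_1_c [([598.0, 285.0, 42.0], 0.54)]
scene jar_stop_grip [([596.0, 283.0, 42.0], 0.81)]
scene tin_stop_grip [([550.0, 278.0, 54.0], 0.71), ([589.0, 196.0, 35.0], 0.59)]
scene delivery_tray []
scene scenery_box [([640.0, -11.0, 8.0], 0.83)]
scene glue_bottle_c [([629.0, -124.0, 57.
[... 392 characters left out ...]
r_stop_grip [([592.0, 289.0, 49.0], 0.81), ([633.0, -112.0, 62.0], 0.66)]
top tin_stop_grip [([590.0, 195.0, 37.0], 0.58), ([555.0, 194.0, 42.0], 0.23)]
top delivery_tray [([466.0, -96.0, 0.0], 0.74)]
top scenery_box [([644.0, -12.0, -0.0], 0.69), ([596.0, 287.0, 48.0], 0.57), ([489.0, 243.0, 9.0], 0.52), ([590.0, 196.0, 37.0], 0.17)]
top glue_bottle_c [([632.0, -110.0, 62.0], 0.69)]
{'mtx': array([[290.466,   0.   , 280.34 ],
       [  0.   , 290.466, 210.201],
       [  0.   ,   0.   ,   1.   ]]), 'T_tool_cam': array([[  0.001,   0.957,   0.289, -73.204],
       [ -0.002,  -0.289,   0.957, -69.263],
       [  1.   ,  -0.001,   0.001,  -0.967],
       [  0.   ,   0.   ,   0.   ,   1.   ]])}
```

View pics/scene1.png

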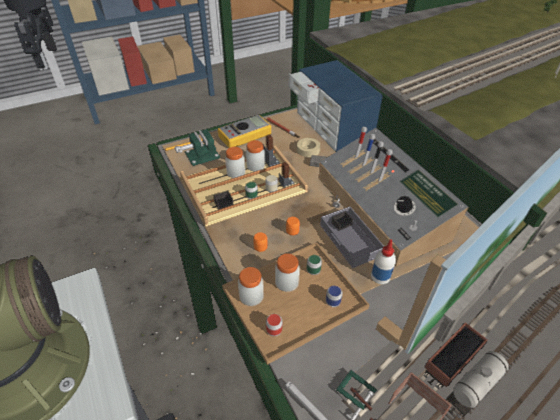

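View pics/top1.png

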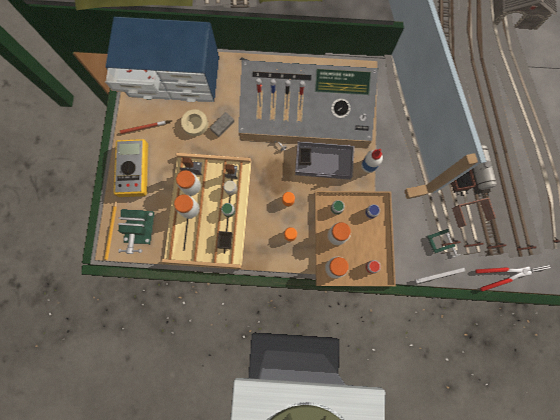

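The scene and top views show the rack on the left, with old jars at top-view px (186,180) and (186,204). The old tins are at (230,187) and (228,209), and a bunker is at (224,240) in the narrow lane. The tray holds jars at (341,232) and (338,267), and tins at green (338,207), blue (373,211) and red (372,267). The plain orange pieces at (288,198) and (290,233), outside the tray, are the look-alikes, so I leave them alone. The grey box is at (324,160). Next I confirm in an enlarged crop.

```bash
python3 - <<'E'
import cv2,numpy as np
a=cv2.imread('pics/top1.png')
c=a[140:290,150:400]
cv2.imwrite('pics/crop1.png',cv2.resize(c,None,fx=3.2,fy=3.2,interpolation=cv2.INTER_CUBIC))
E
```

```text
(no output)
```

View pics/crop1.png

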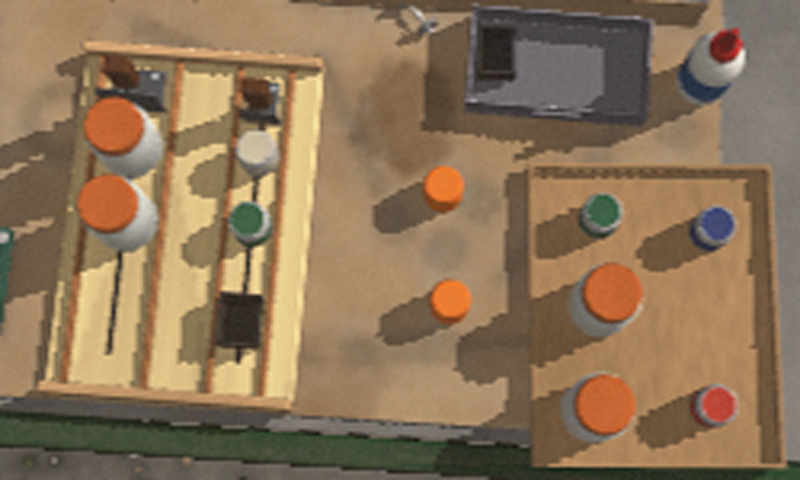

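The crop confirms one stray bunker, dark, at crop (240,320) in the narrow lane, with the wide lane clear. There are 2 new jars and 3 new tins, and the orange cups outside the tray are look-alikes. Now I work out positions.

```bash
cat >> h.py <<'E'
def back(c,px,z,ee=None,R=None):
    i=eyes.camera_info(c);K=i['mtx']
    if c=='wrist':
        T=np.eye(4);T[:3,:3]=R;T[:3,3]=ee;T=T@i['T_tool_cam']
    else: T=i['pose']
    d=T[:3,:3]@np.linalg.solve(K,[px[0],px[1],1.]);o=T[:3,3]
    return (o+d*(z-o[2])/d[2])
E
python3 - <<'E'
from h import *
P={'rackFL':(38,388,26),'rackFR':(293,406,26),'rackBL':(85,42,22),'rackBR':(323,59,22),'oj_b':(115,125,74),'oj_f':(109,203,74),'ot_b':(257,151,40),'ot_f':(249,222,40),'bunk':(240,320,32),
'jstop':(120,66,87),'tstop':(258,92,69),'nj_b':(612,293,68),'nj_f':(605,404,68),'nt_g':(602,214,34),'nt_b':(715,227,34),'nt_r':(716,404,34),
'boxTL':(475,8,26),'boxTR':(650,22,26),'boxBL':(467,108,26),'boxBR':(644,122,26),'trTL':(530,167,13),'trTR':(772,167,13),'trBL':(532,466,13),'trBR':(784,467,13),
'jlaneF':(106,388,26),'jstripR_f':(147,388,17),'tstripL':(210,388,14),'tstripR':(264,392,14)}
for k,(u,v,z) in P.items(): print(k,back('top',(u/3.2+150-.34,v/3.2+140-.34),z).round(1))
E
```

```text
rackFL [386.3 333.8  26. ]
rackFR [385.2 160.7  26. ]
rackBL [634.  331.4  22. ]
rackBR [632.2 160.1  22. ]
oj_b [560.3 290.   74. ]
oj_f [507.  288.1  74. ]
ot_b [557.  198.7  40. ]
ot_f [506.8 199.7  40. ]
bunk [440.3 200.8  32. ]
jstop [597.4 287.9  87. ]
tstop [590.7 197.6  69. ]
nj_b [469.2 -45.8  68. ]
nj_f [396.8 -43.7  68. ]
nt_g [529.1 -41.7  34. ]
nt_b [ 524.9 -119.6   34. ]
nt_r [ 404.  -122.5   34. ]
boxTL [676.2  53.7  26. ]
boxTR [673.6 -72.1  26. ]
boxBL [601.3  55.3  26. ]
boxBR [599. -70.  26.]
trTL [564.5   7.9  13. ]
trTR [ 575.5 -163.8   13. ]
trBL [356.   -3.2  13. ]
trBR [ 366.2 -173.9   13. ]
jlaneF [389.2 287.9  26. ]
jstripR_f [391.5 262.1  17. ]
tstripL [394.5 219.6  14. ]
tstripR [394.1 182.5  14. ]
```

```bash
python3 -m creep '[[[-0.395,0.044,0.207,0,-0.328,0],[-0.395,0.044,0.207,0,-0.328,0],[-0.395,0.044,0.207,0,-0.328,0],[-0.395,0.044,0.207,0,-0.328,0],[-0.395,0.044,0.207,0,-0.328,0],[-0.395,0.044,0.207,0,-0.328,0],[-0.395,0.044,0.207,0,-0.328,0],[-0.395,0.044,0.207,0,-0.328,0],[-0.395,0.044,0.207,0,-0.328,0],[-0.395,0.044,0.207,0,-0.328,0]]]' 60; python3 - <<'E'
from h import *
s=state();print(s['clock'],s['ee_pos'],s['tool_rot'],s['joint_positions'],s['joint_velocities'])
E
```

```text
clock: 1.73
ee_pos: [479.9, 265.8, 263.2]
tool_rot: [[-1.0, 0.001, 0.0], [-0.0, 0.001, -1.0], [-0.001, -1.0, -0.001]]
contact_force: [0.2, 0.6, 0.3]
gripper_width: 51.4
1.7333 [479.9259457  265.82149177 263.19326461] [[-9.99999682e-01  6.26394388e-04  4.93924915e-04]
 [-4.93535643e-04  6.21451157e-04 -9.99999685e-01]
 [-6.26701141e-04 -9.99999611e-01 -6.21141812e-04]] [ 8.72164945e-01 -9.82602115e-02 -1.24548284e-01  7.99752682e-05
 -1.54362952e+00  6.99122975e-01] [-9.68260618e-01  3.03748782e-01  1.87536870e-01 -2.17548709e-04
  1.15984819e-01  9.60242383e-01]
```

```bash
python3 -m creep '[[[0,0,0,0,0,0],[0,0,0,0,0,0]]]'; python3 - <<'E'
from h import *
s=state();im=snap('wrist','w1.png')
p,R=np.array(s['ee_pos']),np.array(s['tool_rot']);np.save('w1.npy',np.c_[R,p]);print(p)
for q in ['old_jar_1_c','old_tin_1_c','stray_bunker_1_c','jar_stop_grip','tin_stop_grip']:
    print(q,[(np.round(d['centre']).tolist(),round(d['conf'],2)) for d in eyes.search_frame('wrist',q)])
E
```

```text
clock: 1.9
ee_pos: [480.0, 265.7, 262.5]
tool_rot: [[-1.0, -0.001, -0.004], [0.004, -0.001, -1.0], [0.001, -1.0, 0.001]]
contact_force: [-0.1, 0.0, -0.1]
gripper_width: 51.4
[480.02982854 265.65325549 262.50845299]
old_jar_1_c [([512.0, 284.0, 74.0], 0.77), ([472.0, -25.0, 25.0], 0.6)]
old_tin_1_c [([508.0, 204.0, 37.0], 0.82), ([594.0, 287.0, 54.0], 0.36), ([398.0, -30.0, 32.0], 0.31)]
stray_bunker_1_c []
jar_stop_grip []
tin_stop_grip [([592.0, 204.0, 38.0], 0.93)]
```

View pics/w1.png

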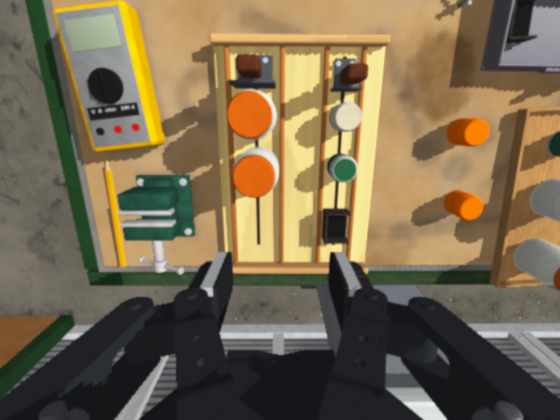

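The wrist view shows both lanes straight. Old jar lids are at (251,115) and (256,173), old tins at (345,116) and (342,168), and the bunker at (336,226) with its open side toward the left. The stop tabs are at (249,66) and (355,72).

```bash
python3 - <<'E'
from h import *
M=np.load('w1.npy');R,p=M[:,:3],M[:,3]
P={'lip_in L':(240,263,26),'lip_out R':(360,273,26),'batten out':(300,36,22),'battenin':(300,45,22),'jL strip':(231,200,17),'jR':(282,200,17),'jL strip top':(228,60,17),'jRtop':(283,60,17),'tL':(322,200,14),'tR':(361,200,14),'tLt':(325,60,14),'tRt':(365,60,14),'oj_b':(249,115,74),'oj_f':(256,173,74),'ot_b':(346,116,40),'ot_f':(343,168,40),'bunkL':(323,225,32),'bunkR':(350,225,32),'bunkF':(336,241,32),'bunkB':(336,210,32),'jtab':(246,66,87),'jplate top':(252,84,54),'ttab':(357,72,69),'tplate top':(346,91,36)}
for k,(u,v,z) in P.items(): print(k,back('wrist',(u,v),z,p,R).round(1))
E
```

```text
lip_in L [396.9 313.4  26. ]
lip_out R [383.  172.7  26. ]
batten out [631.2 246.8  22. ]
battenin [623.6 246.7  22. ]
jL strip [470.3 321.4  17. ]
jR [470.  264.2  17. ]
jL strip top [611.9 316.6  17. ]
jRtop [611.7 262.8  17. ]
tL [469. 219.  14.]
tR [468.7 174.8  14. ]
tLt [612.1 221.3  14. ]
tRt [611.9 181.7  14. ]
oj_b [559.4 292.3  74. ]
oj_f [510.2 287.8  74. ]
ot_b [558.8 203.   40. ]
ot_f [509.1 203.   40. ]
bunkL [445.4 219.5  32. ]
bunkR [445.3 189.9  32. ]
bunkF [426.4 204.3  32. ]
bunkB [462.5 206.1  32. ]
jtab [594.8 292.   87. ]
jplate top [585.9 290.7  54. ]
ttab [592.9 202.3  69. ]
tplate top [581.4 203.5  36. ]
```

```bash
python3 -m creep '[[[0.038,0.0,0.064,0,1.2,0],[0.038,0.0,0.064,0,1.2,0],[0.038,0.02,0.064,0,1.2,0],[0.038,0.05,0.064,0,1.2,0],[0.038,0.08,0.064,0,1.2,0],[0.038,0.1125,0.064,0,1.2,0],[0.038,0.1125,0.064,0,1.2,0],[0.038,0.1125,0.064,0,1.2,0],[0.038,0.1125,0.064,0,1.2,0],[0.038,0.1125,0.064,0,1.2,0]]]' >/dev/null; python3 -m creep '[[[0,0,0,0,0.371,0],[0,0,0,0,0.371,0],[0,0,0,0,0.371,0],[0,0,0,0,0.371,0],[0,0,0,0,0.371,0],[0,0,0,0,0.371,0]]]'; python3 - <<'E'
from h import *
s=state();im=snap('wrist','w2.png')
p,R=np.array(s['ee_pos']),np.array(s['tool_rot']);np.save('w2.npy',np.c_[R,p])
E
```

```text
clock: 3.53
ee_pos: [440.7, 204.0, 150.6]
tool_rot: [[-0.004, 0.0, -1.0], [1.0, 0.0, -0.004], [0.0, -1.0, -0.0]]
contact_force: [0.4, 0.1, -0.6]
gripper_width: 51.4
```

View pics/w2.png

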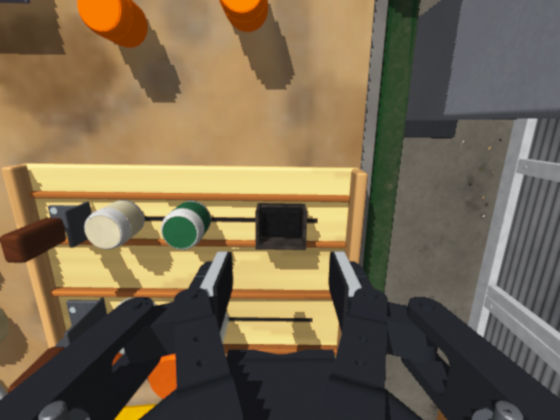

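The bunker's top outline runs (256..307, 203..249), centred at (281,226), with the open side facing away from the tool. The lip's inner edge is at x≈351.

```bash
python3 - <<'E'
from h import *
M=np.load('w2.npy');R,p=M[:,:3],M[:,3]
P={'bunk x1':(256,226,32),'bunk x2':(307,226,32),'b far':(281,203,32),'b near':(281,249,32),'lip':(351,225,26),'sr':(280,196,14),'sl':(280,242,14),'jr':(280,295,17),'slotF':(317,220,9),'slotj':(312,320,9),'ot_f':(186,227,40),'ot_f2':(187,219,40)}
for k,(u,v,z) in P.items(): print(k,back('wrist',(u,v),z,p,R).round(1))
E
```

```text
bunk x1 [457.2 199.2  32. ]
bunk x2 [422.2 199.1  32. ]
b far [440.1 182.8  32. ]
b near [439.9 216.3  32. ]
lip [390.4 200.3  26. ]
sr [440.8 182.4  14. ]
sl [440.7 218.6  14. ]
jr [440.5 263.1  17. ]
slotF [412.4 202.4   9. ]
slotj [413.  292.7   9. ]
ot_f [502.6 197.2  40. ]
ot_f2 [501.4 191.6  40. ]
```

```bash
python3 -m creep '[[[-0.003,0.02,0,0,0,0],[-0.003,0.045,0,0,0,0],[-0.003,0.067,0,0,0,0],[-0.003,0.067,0,0,0,0],[-0.003,0.067,0,0,0,0]]]'; python3 -m creep '[[[0,0,0,0,0,0],[0,0,0,0,0,0],[0,0,0,0,0,0],[0,0,0,0,0,0],[0,0,0,0,0,0],[0,0,0,0,0,0]]]' 0;  python3 -m creep '[[[0,-0.03,0,0,0,0],[0,-0.07,0,0,0,0],[0,-0.11,0,0,0,0],[0,-0.11,0,0,0,0]]]'
```

```text
clock: 4.0
ee_pos: [440.7, 200.3, 83.4]
tool_rot: [[-0.002, -0.001, -1.0], [1.0, -0.002, -0.002], [-0.002, -1.0, 0.001]]
contact_force: [0.4, 0.5, 0.1]
gripper_width: 51.3
clock: 4.5
ee_pos: [441.6, 201.1, 85.2]
tool_rot: [[-0.001, 0.002, -1.0], [1.0, 0.001, -0.001], [0.001, -1.0, -0.002]]
contact_force: [-0.9, 0.6, 5.9]
gripper_width: 34.6
clock: 4.83
ee_pos: [443.5, 201.8, 203.0]
tool_rot: [[-0.001, 0.012, -1.0], [1.0, 0.007, -0.001], [0.007, -1.0, -0.012]]
contact_force: [1.2, -0.6, 2.0]
gripper_width: 34.3
```

```bash
python3 -m creep '[[[-0.229,0,-0.197,0,-1.2,0],[-0.229,0,-0.197,0,-1.2,0],[-0.229,0,-0.197,0,-1.2,0],[-0.229,0,-0.197,0,-1.2,0],[-0.229,0,-0.197,0,-1.2,0],[-0.229,0,-0.197,0,-1.2,0],[-0.229,0,-0.197,0,-1.2,0],[-0.229,0,-0.197,0,-1.2,0],[-0.229,0,-0.197,0,-1.2,0],[-0.229,0,-0.197,0,-1.2,0]]]'; python3 -m creep '[[[0,0,0,0,-0.371,0],[0,0,0,0,-0.371,0],[0,0,0,0,-0.371,0],[0,0.0,0,0,-0.371,0],[0,0.0,0,0,-0.371,0]]]'; python3 - <<'E'
from h import *
s=state();im=snap('wrist','w3.png')
p,R=np.array(s['ee_pos']),np.array(s['tool_rot']);np.save('w3.npy',np.c_[R,p])
E
```

```text
clock: 5.67
ee_pos: [638.7, -30.9, 191.8]
tool_rot: [[-0.912, -0.002, -0.41], [0.41, -0.001, -0.912], [0.002, -1.0, 0.001]]
contact_force: [-0.2, 0.3, -1.2]
gripper_width: 34.5
clock: 6.08
ee_pos: [637.9, -28.5, 193.3]
tool_rot: [[-0.998, -0.0, -0.058], [0.058, -0.0, -0.998], [0.0, -1.0, 0.0]]
contact_force: [-0.4, 0.3, -0.3]
gripper_width: 34.8
```

View pics/w3.png

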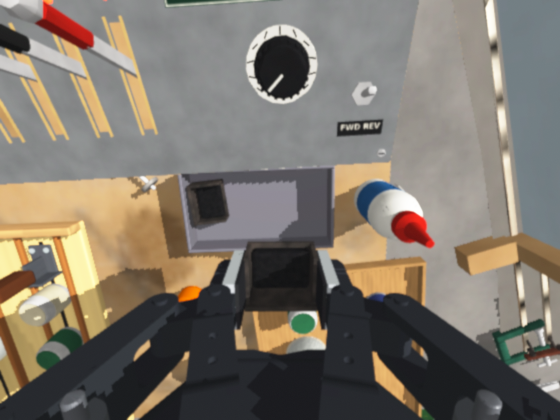

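The bunker is held level. The box rim corners are about (183,175), (333,168), (189,252) and (334,243), and the existing low bunker is at (209,202).

```bash
python3 - <<'E'
from h import *
M=np.load('w3.npy');R,p=M[:,:3],M[:,3]
for k,(u,v,z) in {'TL':(181,175,26),'TR':(333,168,26),'BL':(188,252,26),'BR':(334,243,26),'bunkR':(228,205,24)}.items(): print(k,back('wrist',(u,v),z,p,R).round(1))
E
```

```text
TL [674.6  51.8  26. ]
TR [673.1 -72.8  26. ]
BL [605.8  56.4  26. ]
BR [606.8 -73.3  26. ]
bunkR [646.4  16.5  24. ]
```

```bash
python3 -m creep '[[[0,0.035,0,0,0,0],[0,0.07,0,0,0,0],[0,0.1,0,0,0,0],[0,0.109,0,0,0,0],[0,0.109,0,0,0,0]]]'; python3 -m creep '[[[0,0,0,0,0,0],[0,0,0,0,0,0],[0,0,0,0,0,0]]]' 53; python3 -m creep '[[[0,-0.03,0,0,0,0],[0,-0.07,0,0,0,0],[0,-0.11,0,0,0,0],[0,-0.11,0,0,0,0],[0,-0.11,0,0,0,0]]]';python3 - <<'E'
from h import *
snap('top','t2.png')
for q in ['stray_bunker_1_c']: print([(np.round(d['centre']).tolist(),round(d['conf'],2)) for d in eyes.search_frame('top',q)])
E
```

```text
clock: 6.55
ee_pos: [636.9, -28.6, 82.6]
tool_rot: [[-0.998, -0.004, -0.056], [0.056, -0.001, -0.998], [0.004, -1.0, 0.001]]
contact_force: [-1.0, -1.2, 0.4]
gripper_width: 34.7
clock: 6.8
ee_pos: [638.8, -28.3, 86.4]
tool_rot: [[-0.999, 0.003, -0.054], [0.054, 0.0, -0.999], [-0.003, -1.0, -0.0]]
contact_force: [-0.3, 0.3, -0.3]
gripper_width: 45.3
clock: 7.22
ee_pos: [639.4, -28.3, 199.7]
tool_rot: [[-0.998, 0.008, -0.054], [0.054, 0.001, -0.999], [-0.008, -1.0, -0.002]]
contact_force: [-1.0, 0.5, -0.8]
gripper_width: 45.1
[]
```

```bash
python3 -m creep '[[[0.060,-0.006,-0.315,0,-0.055,0],[0.060,-0.006,-0.315,0,-0.055,0],[0.060,-0.006,-0.315,0,-0.055,0],[0.060,-0.006,-0.315,0,-0.055,0],[0.060,-0.006,-0.315,0,-0.055,0],[0.060,-0.006,-0.315,0,-0.055,0],[0.060,-0.006,-0.315,0,-0.055,0],[0.060,-0.006,-0.315,0,-0.055,0],[0.060,-0.006,-0.315,0,-0.055,0],[0.060,-0.006,-0.315,0,-0.055,0]]]';python3 -m creep '[[[0,0,0,0,0,0],[0,0,0,0,0,0]]]'; python3 - <<'E'
from h import *
s=state();im=snap('wrist','w4.png')
p,R=np.array(s['ee_pos']),np.array(s['tool_rot']);np.save('w4.npy',np.c_[R,p])
for q in ['jar_stop_grip','tin_stop_grip']:
    print(q,[(np.round(d['centre']).tolist(),round(d['conf'],2)) for d in eyes.search_frame('wrist',q)])
E
```

```text
clock: 8.15
ee_pos: [594.0, 290.8, 198.4]
tool_rot: [[-1.0, -0.003, 0.004], [-0.004, -0.002, -1.0], [0.003, -1.0, 0.002]]
contact_force: [0.3, -0.4, 0.8]
gripper_width: 45.3
clock: 8.32
ee_pos: [595.1, 288.3, 199.8]
tool_rot: [[-1.0, -0.001, -0.0], [0.0, -0.001, -1.0], [0.001, -1.0, 0.001]]
contact_force: [-0.7, -1.3, 1.1]
gripper_width: 45.3
jar_stop_grip [([604.0, 293.0, 21.0], 0.95), ([593.0, 252.0, 10.0], 0.53)]
tin_stop_grip [([599.0, 206.0, 38.0], 0.92), ([568.0, 293.0, 77.0], 0.52)]
```

View pics/w4.png

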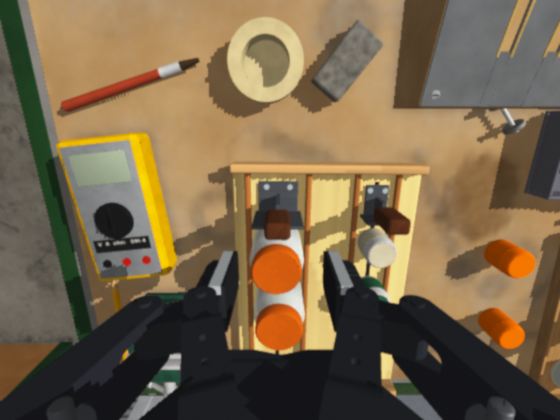

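The jar stop tab is at (277,211..238), its top face being the lower part at about (277,231), between the fingers. The tin stop tab is at (393,221).

```bash
python3 - <<'E'
from h import *
M=np.load('w4.npy');R,p=M[:,:3],M[:,3]
for k,(u,v,z) in {'tab top':(277,231,87),'tab topfront':(277,238,87),'tab foot back':(277,211,54),'sl':(249,195,17),'sr':(308,195,17),'ttab top':(400,225,69),'ttab back foot':(383,209,36),'batten':(300,170,22),'lid':(276,269,74),'tsl':(357,190,14),'tsr':(402,190,14)}.items(): print(k,back('wrist',(u,v),z,p,R).round(1))
E
```

```text
tab top [598.8 291.2  87. ]
tab topfront [593.8 291.2  87. ]
tab foot back [602.7 291.5  54. ]
sl [606.3 316.8  17. ]
sr [606.3 264.1  17. ]
ttab top [596.5 201.4  69. ]
ttab back foot [598.8 202.8  36. ]
batten [629.5 272.   22. ]
lid [563.5 292.2  74. ]
tsl [610.1 219.8  14. ]
tsr [610.  179.3  14. ]
```

```bash
python3 -m creep '[[[-0.001,0.03,-0.001,0,0,0],[-0.001,0.06,-0.001,0,0,0],[-0.001,0.069,-0.001,0,0,0],[-0.001,0.069,-0.001,0,0,0],[-0.001,0.069,-0.001,0,0,0]]]'; python3 -m creep '[[[0,0,0,0,0,0],[0,0,0,0,0,0],[0,0,0,0,0,0],[0,0,0,0,0,0],[0,0,0,0,0,0]]]' 0;  python3 -m creep '[[[0.006,0,0,0,0,0],[0.014,0,0,0,0,0],[0.023,0,0,0,0,0],[0.032,0,0,0,0,0],[0.041,0,0,0,0,0],[0.050,0,0,0,0,0],[0.058,0,0,0,0,0],[0.066,0,0,0,0,0],[0.074,0,0,0,0,0],[0.080,0,0,0,0,0]]]'; python3 -m creep '[[[0.004,0,0,0,0,0],[0.008,0,0,0,0,0],[0.012,0,0,0,0,0],[0.012,0,0,0,0,0]]]'
```

```text
clock: 8.88
ee_pos: [596.4, 289.8, 132.3]
tool_rot: [[-1.0, 0.001, 0.001], [-0.001, -0.001, -1.0], [-0.001, -1.0, 0.001]]
contact_force: [-0.2, -0.0, 0.4]
gripper_width: 45.2
clock: 9.3
ee_pos: [596.8, 290.5, 134.1]
tool_rot: [[-1.0, 0.003, 0.001], [-0.001, 0.001, -1.0], [-0.003, -1.0, -0.001]]
contact_force: [-0.6, -1.8, 6.3]
gripper_width: 16.9
clock: 10.13
ee_pos: [516.7, 291.0, 134.1]
tool_rot: [[-1.0, 0.004, 0.002], [-0.002, 0.003, -1.0], [-0.004, -1.0, -0.003]]
contact_force: [3.3, 1.3, 5.6]
gripper_width: 16.8
clock: 10.47
ee_pos: [504.4, 291.2, 134.0]
tool_rot: [[-1.0, 0.004, 0.002], [-0.002, 0.003, -1.0], [-0.004, -1.0, -0.003]]
contact_force: [-1.6, 0.9, 6.9]
gripper_width: 16.5
```

```bash
python3 -m creep '[[[0.004,0,0,0,0,0],[0.006,0,0,0,0,0],[0.006,0,0,0,0,0]]]'|grep -E 'pos|force'; for i in 1; do :; done; python3 -m creep '[[[0.002,0,0,0,0,0],[0.002,0,0,0,0,0]]]'|grep -E 'pos|force';python3 -m creep '[[[0.002,0,0,0,0,0],[0.002,0,0,0,0,0]]]'|grep -E 'pos|force';python3 -m creep '[[[0.002,0,0,0,0,0],[0.002,0,0,0,0,0]]]'|grep -E 'pos|force'
```

```text
ee_pos: [498.7, 291.2, 134.1]
contact_force: [0.7, 1.5, 5.9]
ee_pos: [496.9, 291.2, 134.0]
contact_force: [0.8, 0.0, 5.8]
ee_pos: [494.9, 291.2, 134.1]
contact_force: [1.2, 1.3, 5.5]
ee_pos: [492.9, 291.3, 134.1]
contact_force: [1.5, 0.6, 5.6]
```

```bash
for a in 1; do python3 -m creep '[[[0.002,0,0,0,0,0],[0.002,0,0,0,0,0]]]'|grep -E 'pos|force';python3 -m creep '[[[0.002,0,0,0,0,0],[0.002,0,0,0,0,0]]]'|grep -E 'pos|force';python3 -m creep '[[[0.002,0,0,0,0,0],[0.002,0,0,0,0,0]]]'|grep -E 'pos|force'; done; python3 - <<'E'
from h import *
im=snap('scene','s2.png');cv2.imwrite('pics/s2c.png',cv2.resize(cv2.cvtColor(im,cv2.COLOR_RGB2BGR)[110:230,150:320],None,fx=4,fy=4,interpolation=2))
E
```

```text
ee_pos: [490.9, 291.2, 134.1]
contact_force: [0.8, 1.3, 6.3]
ee_pos: [488.9, 291.3, 134.1]
contact_force: [1.0, 1.8, 5.8]
ee_pos: [487.6, 291.3, 134.1]
contact_force: [6.3, 1.6, 3.9]
```

View pics/s2c.png

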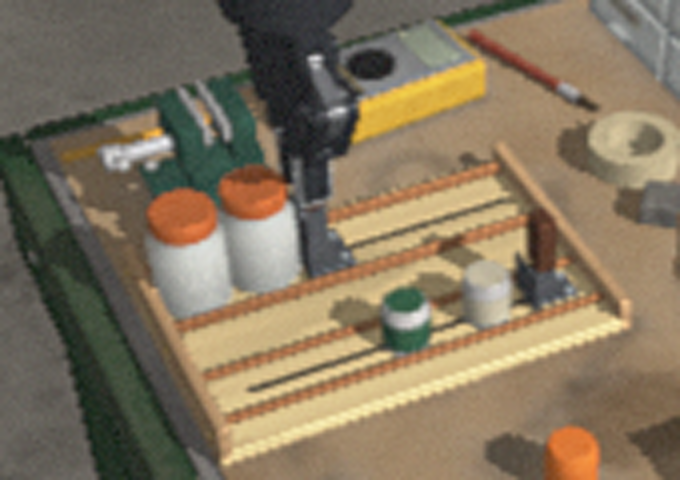

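The jars stand upright against the lip with the stop behind them. Now I pull the jar stop back, then use the tin stop.

```bash
python3 -m creep '[[[-0.008,0,0,0,0,0],[-0.018,0,0,0,0,0],[-0.03,0,0,0,0,0],[-0.042,0,0,0,0,0],[-0.055,0,0,0,0,0],[-0.068,0,0,0,0,0],[-0.08,0,0,0,0,0],[-0.092,0,0,0,0,0],[-0.102,0,0,0,0,0],[-0.109,0,0,0,0,0]]]'; python3 -m creep '[[[0,0,0,0,0,0],[0,0,0,0,0,0],[0,0,0,0,0,0],[0,0,0,0,0,0]]]' 53;  python3 -m creep '[[[0,-0.035,0,0,0,0],[0,-0.06,0.03,0,0,0],[0.001,-0.06,0.06,0,0,0],[0.001,-0.03,0.09,0,0,0],[0.001,-0.01,0.09,0,0,0],[0.001,-0.01,0.09,0,0,0]]]';python3 - <<'E'
from h import *
s=state();im=snap('wrist','w5.png')
p,R=np.array(s['ee_pos']),np.array(s['tool_rot']);np.save('w5.npy',np.c_[R,p])
E
```

```text
clock: 12.6
ee_pos: [596.5, 290.5, 134.0]
tool_rot: [[-1.0, 0.003, 0.001], [-0.001, 0.001, -1.0], [-0.003, -1.0, -0.001]]
contact_force: [-2.2, -0.6, 8.6]
gripper_width: 16.4
clock: 12.93
ee_pos: [594.4, 290.3, 130.9]
tool_rot: [[-1.0, -0.001, 0.001], [-0.001, -0.0, -1.0], [0.001, -1.0, 0.0]]
contact_force: [-0.1, -0.2, 0.8]
gripper_width: 45.4
clock: 13.43
ee_pos: [591.7, 198.3, 136.4]
tool_rot: [[-1.0, -0.007, -0.001], [0.001, -0.002, -1.0], [0.007, -1.0, 0.002]]
contact_force: [-0.6, -0.6, -1.3]
gripper_width: 45.2
```

View pics/w5.png

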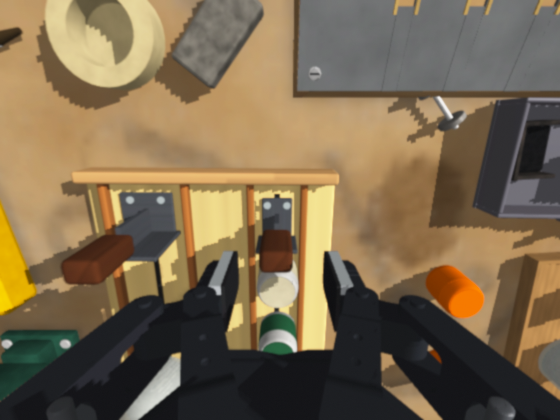

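The tin stop tab is between the fingers, its top face at about (277,261). The jar stop stands at the back, left of it.

```bash
python3 - <<'E'
from h import *
M=np.load('w5.npy');R,p=M[:,:3],M[:,3]
for k,(u,v,z) in {'tab top':(277,261,69),'front':(277,271,69),'tab foot back':(277,231,36)}.items(): print(k,back('wrist',(u,v),z,p,R).round(1))
E
python3 -m creep '[[[0,0,0,0,0,0],[0,0,0,0,0,0]]]'
```

```text
tab top [595.9 200.8  69. ]
front [590.1 200.8  69. ]
tab foot back [599.6 201.   36. ]
clock: 13.65
ee_pos: [594.7, 201.4, 143.4]
tool_rot: [[-1.0, 0.002, 0.002], [-0.002, 0.001, -1.0], [-0.002, -1.0, -0.001]]
contact_force: [-0.4, 0.2, 0.5]
gripper_width: 45.5
```

```bash
python3 -m creep '[[[0,0.02,0,0,0,0],[0,0.026,0,0,0,0],[0,0.026,0,0,0,0],[0,0.026,0,0,0,0]]]'|grep -E 'pos|for'; python3 -m creep '[[[0,0,0,0,0,0],[0,0,0,0,0,0],[0,0,0,0,0,0],[0,0,0,0,0,0],[0,0,0,0,0,0]]]' 0|grep -E 'pos|for|wid';  python3 -m creep '[[[0.006,0,0,0,0,0],[0.014,0,0,0,0,0],[0.023,0,0,0,0,0],[0.032,0,0,0,0,0],[0.041,0,0,0,0,0],[0.050,0,0,0,0,0],[0.059,0,0,0,0,0],[0.068,0,0,0,0,0],[0.077,0,0,0,0,0],[0.086,0,0,0,0,0]]]'|grep -E 'pos|for|wid'; python3 -m creep '[[[0.009,0,0,0,0,0],[0.018,0,0,0,0,0],[0.027,0,0,0,0,0],[0.035,0,0,0,0,0],[0.042,0,0,0,0,0],[0.045,0,0,0,0,0],[0.045,0,0,0,0,0]]]'|grep -E 'pos|for|wid'; python3 -m creep '[[[0.002,0,0,0,0,0],[0.004,0,0,0,0,0],[0.004,0,0,0,0,0]]]'|grep -E 'pos|force';python3 -m creep '[[[0.002,0,0,0,0,0],[0.002,0,0,0,0,0]]]'|grep -E 'pos|force';python3 -m creep '[[[0.002,0,0,0,0,0],[0.002,0,0,0,0,0]]]'|grep -E 'pos|force'
```

```text
ee_pos: [594.2, 200.7, 116.0]
contact_force: [-0.2, 0.5, 0.4]
ee_pos: [594.6, 200.5, 116.8]
contact_force: [-0.1, -0.6, 4.9]
gripper_width: 16.8
ee_pos: [508.1, 201.1, 116.8]
contact_force: [2.3, 4.4, 6.0]
gripper_width: 16.8
ee_pos: [462.8, 201.4, 116.8]
contact_force: [-1.2, 6.1, 7.6]
gripper_width: 17.0
ee_pos: [459.3, 201.4, 116.7]
contact_force: [-0.8, 4.6, 6.2]
ee_pos: [457.3, 201.4, 116.7]
contact_force: [-0.1, 5.2, 7.2]
ee_pos: [455.4, 201.4, 116.7]
contact_force: [0.3, 6.4, 6.6]
```

```bash
for a in 1; do python3 -m creep '[[[0.0015,0,0,0,0,0],[0.0015,0,0,0,0,0]]]'|grep -E 'pos|force';python3 -m creep '[[[0.0015,0,0,0,0,0],[0.0015,0,0,0,0,0]]]'|grep -E 'pos|force';python3 -m creep '[[[0.0015,0,0,0,0,0],[0.0015,0,0,0,0,0]]]'|grep -E 'pos|force'; done; python3 - <<'E'
from h import *
im=snap('scene','s3.png');cv2.imwrite('pics/s3c.png',cv2.resize(cv2.cvtColor(im,cv2.COLOR_RGB2BGR)[110:350,150:410],None,fx=3,fy=2.5,interpolation=2))
E
```

```text
ee_pos: [454.4, 201.4, 116.7]
contact_force: [4.8, 5.5, 2.8]
ee_pos: [453.9, 201.5, 116.8]
contact_force: [11.5, 5.1, -0.4]
ee_pos: [453.4, 201.5, 116.9]
contact_force: [19.2, 5.0, -5.1]
```

View pics/s3c.png

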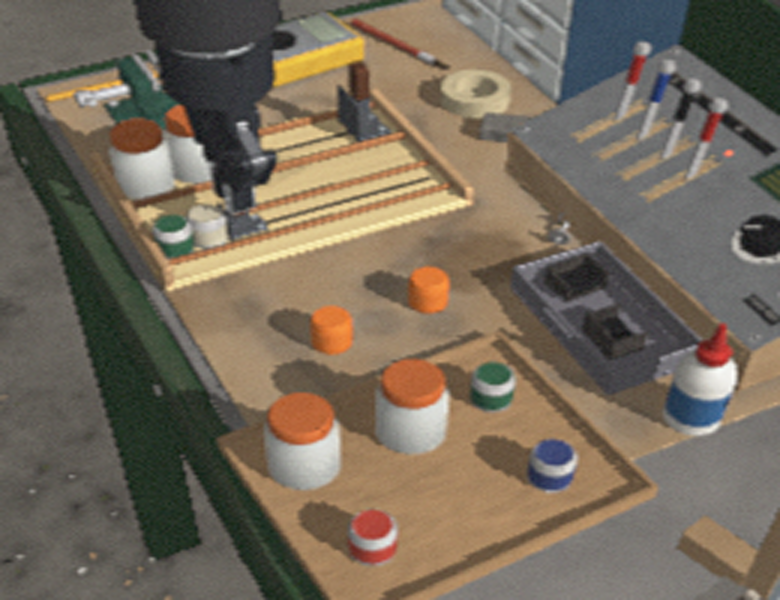

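The tins are up against the lip. The bunker is in the grey box, well clear of the glue bottle, and the tray is unchanged. I return the tin stop and fetch the first jar.

```bash
python3 -m creep '[[[-0.010,0,0,0,0,0],[-0.024,0,0,0,0,0],[-0.040,0,0,0,0,0],[-0.056,0,0,0,0,0],[-0.072,0,0,0,0,0],[-0.088,0,0,0,0,0],[-0.104,0,0,0,0,0],[-0.12,0,0,0,0,0],[-0.135,0,0,0,0,0],[-0.143,0,0,0,0,0]]]' |grep -E 'pos|force'; python3 -m creep '[[[0,0,0,0,0,0],[0,0,0,0,0,0],[0,0,0,0,0,0],[0,0,0,0,0,0]]]' 53|grep -E 'pos|force';  python3 -m creep '[[[0,-0.035,0,0,0,0],[0,-0.06,0.0,0,0,0],[0.02,-0.06,0.04,0,0,0],[0.045,-0.06,0.08,0,0,0],[0.065,-0.06,0.12,0,0,0],[0.085,-0.06,0.155,0,0,0],[0.105,-0.06,0.195,0,0,0],[0.126,-0.06,0.225,0,0,0],[0.126,-0.06,0.2455,0,0,0],[0.126,-0.06,0.2455,0,0,0]]]' 75;python3 -m creep '[[[0,0,0,0,0,0],[0,0,0,0,0,0]]]'; python3 - <<'E'
from h import *
s=state();im=snap('wrist','w6.png')
p,R=np.array(s['ee_pos']),np.array(s['tool_rot']);np.save('w6.npy',np.c_[R,p])
for q in ['new_jar_1_c','new_tin_1_c']:
    print(q,[(np.round(d['centre']).tolist(),round(d['conf'],2)) for d in eyes.search_frame('wrist',q)])
E
```

```text
ee_pos: [594.8, 200.5, 116.7]
contact_force: [-1.3, 1.0, 9.6]
ee_pos: [592.6, 200.0, 114.6]
contact_force: [-0.2, 0.1, 0.4]
clock: 18.95
ee_pos: [466.0, -48.6, 175.8]
tool_rot: [[-1.0, 0.001, -0.002], [0.002, -0.0, -1.0], [-0.001, -1.0, 0.0]]
contact_force: [1.0, 0.5, 0.8]
gripper_width: 64.0
clock: 19.12
ee_pos: [467.6, -45.1, 175.4]
tool_rot: [[-1.0, 0.0, 0.001], [-0.001, 0.0, -1.0], [-0.0, -1.0, -0.0]]
contact_force: [-0.4, -0.2, -0.6]
gripper_width: 64.2
new_jar_1_c [([400.0, -50.0, 62.0], 0.63)]
new_tin_1_c [([497.0, -88.0, 2.0], 0.53), ([413.0, -134.0, 28.0], 0.49)]
```

View pics/w6.png

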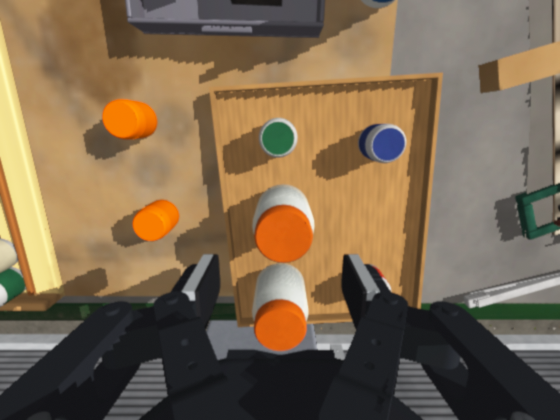

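```bash
python3 - <<'E'
from h import *
M=np.load('w6.npy');R,p=M[:,:3],M[:,3]
for k,(u,v,z) in {'jb':(284,233,68),'jf':(280,325,68),'g':(278,138,34),'b':(385,143,34),}.items(): print(k,back('wrist',(u,v),z,p,R).round(1))
E
```

```text
jb [472.2 -46.6  68. ]
jf [401.1 -44.   68. ]
g [530.6 -42.6  34. ]
b [ 527.1 -118.5   34. ]
```

Green tin (278,138), blue (385,143), red partly hidden (375,275), jars at (284,233) and (280,325). The positions agree with the top camera. I grip the rear jar.

```bash
python3 -m creep '[[[-0.003,0.03,0,0,0,0],[-0.003,0.06,0,0,0,0],[-0.003,0.078,0,0,0,0],[-0.003,0.078,0,0,0,0],[-0.003,0.078,0,0,0,0]]]' |grep -E 'pos|force'; python3 -m creep '[[[0,0,0,0,0,0],[0,0,0,0,0,0],[0,0,0,0,0,0],[0,0,0,0,0,0],[0,0,0,0,0,0]]]' 0|grep -E 'pos|force|wid';  python3 -m creep '[[[0,-0.03,0,0,0,0],[0,-0.06,0,0,0,0],[0,-0.088,-0.02,0,0,0],[-0.006,-0.088,-0.05,0,0,0],[-0.012,-0.088,-0.085,0,0,0],[-0.018,-0.088,-0.12,0,0,0],[-0.024,-0.088,-0.16,0,0,0],[-0.030,-0.088,-0.20,0,0,0],[-0.0355,-0.088,-0.24,0,0,0],[-0.0355,-0.088,-0.275,0,0,0]]]'|grep -E 'pos|force|wid';python3 -m creep '[[[0,0,-0.03,0,0,0],[0,0,-0.05,0,0,0],[0,0,-0.062,0,0,0],[0,0,-0.062,0,0,0],[0,0,-0.062,0,0,0],[0,0,-0.062,0,0,0]]]'; python3 - <<'E'
from h import *
im=snap('scene','s4.png');cv2.imwrite('pics/s4c.png',cv2.resize(cv2.cvtColor(im,cv2.COLOR_RGB2BGR)[90:230,150:320],None,fx=4,fy=4,interpolation=2))
E
```

```text
ee_pos: [470.7, -44.9, 97.1]
contact_force: [0.2, 0.0, 0.9]
ee_pos: [472.2, -45.1, 100.0]
contact_force: [0.2, 0.6, 6.5]
gripper_width: 39.2
ee_pos: [506.2, 232.3, 185.7]
contact_force: [0.2, 0.2, -0.7]
gripper_width: 39.2
clock: 21.43
ee_pos: [506.1, 290.9, 185.6]
tool_rot: [[-1.0, -0.0, 0.0], [-0.0, -0.0, -1.0], [0.0, -1.0, 0.0]]
contact_force: [0.5, 0.6, -0.6]
gripper_width: 39.4
```

View pics/s4c.png

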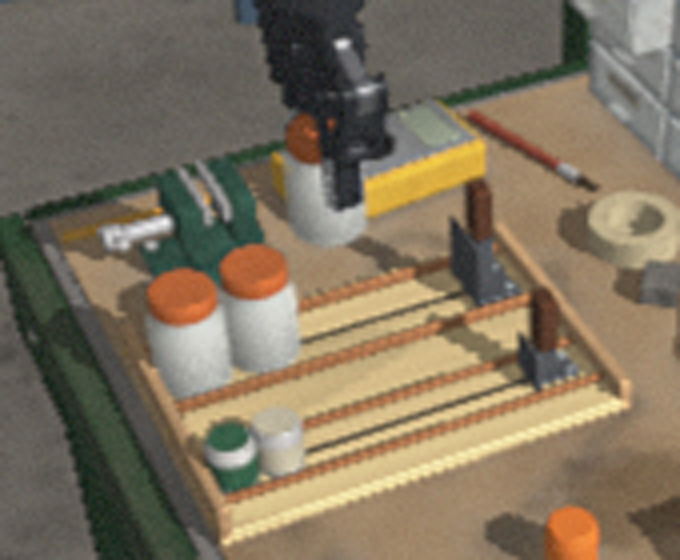

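```bash
python3 - <<'E'
from h import *
i=eyes.camera_info('scene');T=np.linalg.inv(i['pose'])
def pr(X):
    c=T[:3,:3]@np.array(X)+T[:3,3];q=i['mtx']@c;q=q[:2]/q[2];return (q-[150,90])*4
for x in (494,500,506): 
  for z in (92,): print(x,pr([x,291,z]).round(1), pr([x,291,z+25]).round(1))
print('jar2 exp',pr([455.5,291,9]).round(1),pr([455.5,291,34]).round(1))
E
```

```text
494 [309.6 224.7] [306.1 188.4]
500 [319.4 221.9] [316.  185.6]
506 [329.1 219. ] [325.9 182.8]
jar2 exp [260.6 355.2] [256.3 322.8]
```

The jar hangs upright. It looks about 4 mm toward the lip from the tool centre, so I shift back 5 mm before lowering.

```bash
python3 -m creep '[[[-0.005,0.01,0,0,0,0],[-0.005,0.04,0,0,0,0],[-0.005,0.06,0,0,0,0],[-0.005,0.07,0,0,0,0],[-0.005,0.076,0,0,0,0],[-0.005,0.076,0,0,0,0]]]' |grep -E 'pos|force'; python3 -m creep '[[[0,0.002,0,0,0,0],[0,0.002,0,0,0,0]]]' |grep -E 'pos|force';python3 -m creep '[[[0,0.002,0,0,0,0],[0,0.002,0,0,0,0]]]'|grep -E 'pos|force'
```

```text
ee_pos: [510.9, 291.0, 108.3]
contact_force: [1.0, 0.3, -0.7]
ee_pos: [511.5, 292.0, 108.7]
contact_force: [0.2, 0.5, -0.9]
ee_pos: [511.2, 292.0, 106.1]
contact_force: [-0.0, 0.5, 0.3]
```

```bash
python3 -m creep '[[[0,0.0015,0,0,0,0],[0,0.0015,0,0,0,0]]]' |grep -E 'pos|force';python3 -m creep '[[[0,0.0015,0,0,0,0],[0,0.0015,0,0,0,0]]]'|grep -E 'pos|force';python3 - <<'E'
from h import *
im=snap('scene','s5.png');cv2.imwrite('pics/s5c.png',cv2.resize(cv2.cvtColor(im,cv2.COLOR_RGB2BGR)[130:220,170:300],None,fx=5,fy=5,interpolation=2))
E
```

```text
ee_pos: [511.3, 292.1, 106.1]
contact_force: [-4.1, -2.1, 6.9]
ee_pos: [511.6, 292.2, 106.0]
contact_force: [-4.9, -2.5, 11.9]
```

View pics/s5c.png

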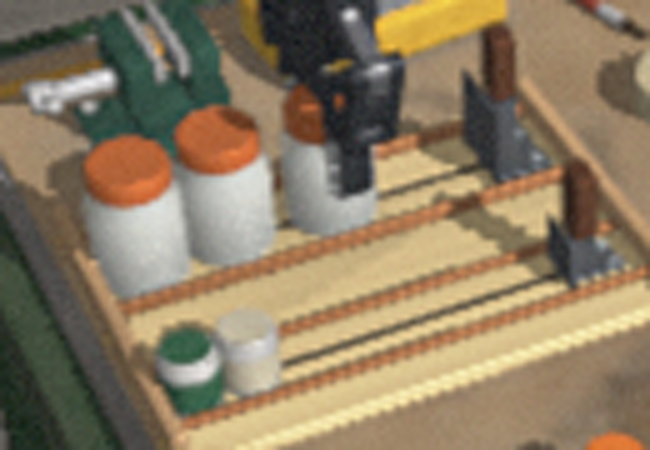

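The third jar is on the floor just behind the old ones. I release it and fetch the front new jar.

```bash
python3 -m creep '[[[0,-0.003,0,0,0,0],[0,-0.003,0,0,0,0],[0,-0.003,0,0,0,0],[0,-0.003,0,0,0,0]]]' 75|grep -E 'pos|force|wid'; python3 -m creep '[[[0,-0.04,0,0,0,0],[0,-0.08,0,0,0,0],[0.013,-0.08,0.038,0,0,0],[0.026,-0.08,0.076,0,0,0],[0.039,-0.08,0.114,0,0,0],[0.052,-0.08,0.152,0,0,0],[0.065,-0.08,0.19,0,0,0],[0.078,-0.08,0.228,0,0,0],[0.091,-0.08,0.266,0,0,0],[0.1025,-0.08,0.30,0,0,0]]]'|grep -E 'pos|force|wid'; python3 -m creep '[[[0.0095,0,0.034,0,0,0],[0.0095,0,0.034,0,0,0],[0.0095,0,0.034,0,0,0],[0.0095,0,0.034,0,0,0]]]'; python3 - <<'E'
from h import *
snap('top','t3.png')
for q in ['new_jar_1_c','new_tin_1_c']:
    print(q,[(np.round(d['centre']).tolist(),round(d['conf'],2)) for d in eyes.search_frame('top',q)])
E
```

```text
ee_pos: [510.9, 291.7, 105.3]
contact_force: [-0.4, -0.0, -0.4]
gripper_width: 64.3
ee_pos: [407.7, -10.1, 185.4]
contact_force: [0.9, -1.1, 0.4]
gripper_width: 64.1
clock: 24.2
ee_pos: [399.4, -42.4, 185.4]
tool_rot: [[-1.0, 0.0, 0.0], [-0.0, 0.0, -1.0], [-0.0, -1.0, -0.0]]
contact_force: [-0.1, -0.5, -0.1]
gripper_width: 64.0
new_jar_1_c []
new_tin_1_c []
```

```bash
python3 -m creep '[[[0,0.035,0,0,0,0],[0,0.065,0,0,0,0],[0,0.088,0,0,0,0],[0,0.088,0,0,0,0],[0,0.088,0,0,0,0]]]' |grep -E 'pos|force'; python3 -m creep '[[[0,0,0,0,0,0],[0,0,0,0,0,0],[0,0,0,0,0,0],[0,0,0,0,0,0],[0,0,0,0,0,0]]]' 0|grep -E 'pos|force|wid';  python3 -m creep '[[[0,-0.03,0,0,0,0],[0,-0.06,0,0,0,0],[0,-0.088,-0.02,0,0,0],[-0.015,-0.088,-0.05,0,0,0],[-0.03,-0.088,-0.085,0,0,0],[-0.045,-0.088,-0.12,0,0,0],[-0.061,-0.088,-0.155,0,0,0],[-0.077,-0.088,-0.19,0,0,0],[-0.092,-0.088,-0.225,0,0,0],[-0.108,-0.088,-0.26,0,0,0]]]'|grep -E 'pos|force|wid';python3 -m creep '[[[-0.017,0,-0.03,0,0,0],[-0.035,0,-0.055,0,0,0],[-0.05,0,-0.074,0,0,0],[-0.05,0,-0.074,0,0,0],[-0.05,0,-0.074,0,0,0],[-0.05,0,-0.074,0,0,0]]]'; python3 - <<'E'
from h import *
im=snap('scene','s6.png');cv2.imwrite('pics/s6c.png',cv2.resize(cv2.cvtColor(im,cv2.COLOR_RGB2BGR)[90:220,170:340],None,fx=4,fy=4,interpolation=2))
E
```

```text
ee_pos: [399.1, -42.1, 97.1]
contact_force: [0.3, 0.4, 1.5]
ee_pos: [400.8, -42.0, 100.2]
contact_force: [-0.8, 1.2, 5.9]
gripper_width: 39.5
ee_pos: [507.6, 219.9, 186.0]
contact_force: [-0.2, -0.4, -0.8]
gripper_width: 39.3
clock: 26.52
ee_pos: [556.8, 291.6, 185.5]
tool_rot: [[-1.0, -0.0, 0.001], [-0.001, -0.0, -1.0], [0.0, -1.0, 0.0]]
contact_force: [-0.6, 0.2, -1.0]
gripper_width: 39.4
```

View pics/s6c.png

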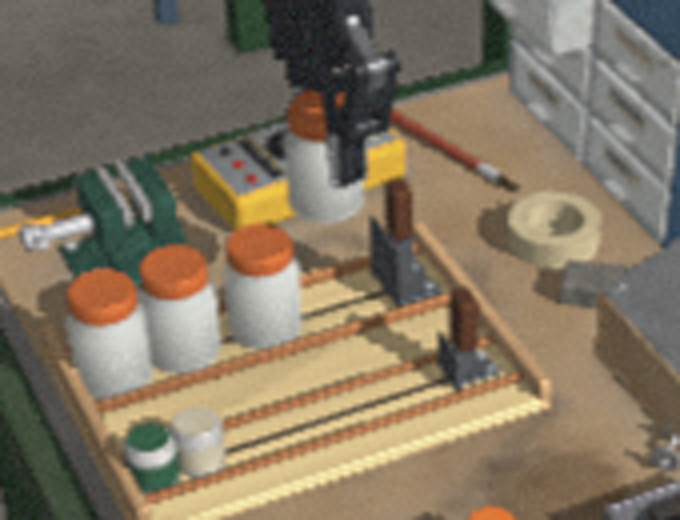

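```bash
python3 - <<'E'
from h import *
i=eyes.camera_info('scene');T=np.linalg.inv(i['pose'])
def pr(X):
    c=T[:3,:3]@np.array(X)+T[:3,3];q=i['mtx']@c;q=q[:2]/q[2];return (q-[170,90])*4
im=cv2.imread('pics/s6.png')
hsv=cv2.cvtColor(im,cv2.COLOR_BGR2HSV)
m=((hsv[...,0]<14)&(hsv[...,1]>190)&(hsv[...,2]>120)).astype(np.uint8)
n,l,st,c=cv2.connectedComponentsWithStats(m)
for k in range(1,n):
    if st[k,4]>60: print(st[k],((c[k]-[170,90])*4).round(1))
for x in (410.5,455.5,509.5): print('lid',x,pr([x,291,70]).round(1))
print('held lid',pr([556.8,291,150]).round(1), 'jar foot',pr([556.8,291,89]).round(1),'body',pr([556.8,291,110]).round(1),'4mm',(pr([560.8,291,110])-pr([556.8,291,110])).round(1))
E
```

```text
[287 218  12  17 114] [489.4 541.7]
[254 233  13  18 122] [360.6 606.7]
lid 410.5 [ 94.7 296.5]
lid 455.5 [170.  274.2]
lid 509.5 [257.4 248.2]
held lid [326.  109.9] jar foot [330.2 199.8] body [328.8 169.7] 4mm [ 6.3 -1.8]
```

```bash
python3 -m creep '[[[-0.005,0,0,0,0,0],[-0.005,0.01,0,0,0,0],[-0.005,0.02,0,0,0,0],[-0.005,0.025,0,0,0,0],[-0.005,0.025,0,0,0,0]]]' |grep -E 'pos|force'; python3 -m creep '[[[0,0.008,0,0,0,0],[0,0.016,0,0,0,0],[0,0.02,0,0,0,0],[0,0.02,0,0,0,0]]]' |grep -E 'pos|force'; python3 - <<'E'
from h import *
im=snap('scene','s7.png');cv2.imwrite('pics/s7c.png',cv2.resize(cv2.cvtColor(im,cv2.COLOR_RGB2BGR)[110:190,200:300],None,fx=6,fy=6,interpolation=2))
E
```

```text
ee_pos: [561.1, 291.0, 157.7]
contact_force: [-1.0, 0.4, -1.3]
ee_pos: [561.4, 291.5, 138.6]
contact_force: [0.3, -1.3, -1.2]
```

View pics/s7c.png

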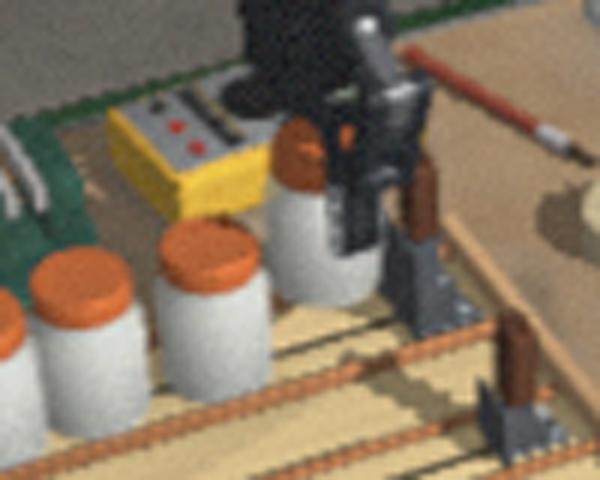

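The jar is already clear between jar 3 and the stop with no contact force, so I lower and release.

```bash
python3 -m creep '[[[0,0.01,0,0,0,0],[0,0.02,0,0,0,0],[0,0.028,0,0,0,0],[0,0.03,0,0,0,0],[0,0.03,0,0,0,0]]]' |grep -E 'pos|force'; python3 -m creep '[[[0,0.002,0,0,0,0],[0,0.002,0,0,0,0]]]' |grep -E 'pos|force'; python3 -m creep '[[[0,0.002,0,0,0,0],[0,0.002,0,0,0,0]]]' |grep -E 'pos|force'
```

```text
ee_pos: [561.5, 291.4, 108.9]
contact_force: [0.2, 0.2, -0.3]
ee_pos: [562.1, 291.9, 108.6]
contact_force: [0.3, 1.4, -0.9]
ee_pos: [562.0, 291.8, 106.5]
contact_force: [-1.0, 0.6, -1.7]
```

```bash
python3 -m creep '[[[0,0.001,0,0,0,0],[0,0.001,0,0,0,0],[0,-0.001,0,0,0,0],[0,-0.001,0,0,0,0],[0,-0.001,0,0,0,0],[0,-0.001,0,0,0,0]]]' 75|grep -E 'pos|force|wid'; python3 -m creep '[[[0,-0.03,0,0,0,0],[0,-0.06,0,0,0,0],[-0.02,-0.06,0,0,0,0],[-0.034,-0.06,0,0,0,0],[-0.034,-0.05,0,0,0,0],[-0.034,-0.025,0,0,0,0],[-0.034,-0.025,0,0,0,0],[-0.034,-0.025,0,0,0,0]]]' 53|grep -E 'pos|force|wid'; python3 -m creep '[[[0,0,0,0,0,0],[0,0,0,0,0,0],[0,0,0,0,0,0],[0,0,0,0,0,0],[0,0,0,0,0,0]]]' 0|grep -E 'pos|force|wid';python3 -m creep '[[[0.003,0,0,0,0,0],[0.006,0,0,0,0,0],[0.009,0,0,0,0,0],[0.012,0,0,0,0,0],[0.014,0,0,0,0,0],[0.014,0,0,0,0,0]]]'|grep -E 'pos|force'
```

```text
ee_pos: [562.1, 291.8, 107.7]
contact_force: [0.7, 0.5, -0.6]
gripper_width: 63.7
ee_pos: [594.9, 291.1, 130.2]
contact_force: [0.1, 0.3, 0.6]
gripper_width: 45.2
ee_pos: [596.4, 290.8, 134.4]
contact_force: [-0.9, -4.5, 2.5]
gripper_width: 16.7
ee_pos: [582.4, 290.9, 134.4]
contact_force: [0.7, -5.3, 2.5]
```

```bash
python3 -m creep '[[[0.0015,0,0,0,0,0],[0.0015,0,0,0,0,0]]]'|grep -E 'pos|force';python3 -m creep '[[[0.0015,0,0,0,0,0],[0.0015,0,0,0,0,0]]]'|grep -E 'pos|force';python3 -m creep '[[[0.0015,0,0,0,0,0],[0.0015,0,0,0,0,0]]]'|grep -E 'pos|force';python3 -m creep '[[[0.001,0,0,0,0,0],[0.001,0,0,0,0,0]]]'|grep -E 'pos|force'
```

```text
ee_pos: [581.1, 290.9, 134.4]
contact_force: [1.2, -5.4, 3.1]
ee_pos: [579.7, 290.9, 134.5]
contact_force: [1.3, -5.2, 2.7]
ee_pos: [578.2, 290.9, 134.4]
contact_force: [1.5, -5.2, 1.7]
ee_pos: [577.3, 290.9, 134.4]
contact_force: [1.5, -4.8, 1.5]
```

```bash
python3 -m creep '[[[0.001,0,0,0,0,0],[0.001,0,0,0,0,0]]]'|grep -E 'pos|force';python3 -m creep '[[[0.001,0,0,0,0,0],[0.001,0,0,0,0,0]]]'|grep -E 'pos|force';python3 -m creep '[[[0.001,0,0,0,0,0],[0.001,0,0,0,0,0]]]'|grep -E 'pos|force'
```

```text
ee_pos: [576.3, 290.9, 134.4]
contact_force: [2.5, -4.7, 1.2]
ee_pos: [575.5, 290.9, 134.5]
contact_force: [3.3, -5.1, 1.6]
ee_pos: [575.0, 290.9, 134.4]
contact_force: [6.8, -4.9, -0.5]
```

The jar row is closed tight, with the force rising at TCP x≈575. Now the tins.

```bash
python3 -m creep '[[[0,0,0,0,0,0],[0,0,0,0,0,0],[0,0,0,0,0,0],[0,0,0,0,0,0]]]' 53|grep -E 'pos|force|wid'; python3 -m creep '[[[0,-0.035,0,0,0,0],[0,-0.055,0.02,0,0,0],[0.005,-0.055,0.055,0,0,0],[0.01,-0.055,0.095,0,0,0],[0.015,-0.055,0.135,0,0,0],[0.02,-0.055,0.175,0,0,0],[0.025,-0.055,0.21,0,0,0],[0.03,-0.055,0.25,0,0,0],[0.035,-0.055,0.285,0,0,0],[0.04,-0.055,0.32,0,0,0]]]'|grep -E 'pos|force|wid';python3 -m creep '[[[0.004,0.01,0.013,0,0,0],[0.004,0.02,0.013,0,0,0],[0.004,0.02,0.013,0,0,0],[0.004,0.02,0.013,0,0,0]]]'; python3 - <<'E'
from h import *
s=state();im=snap('wrist','w7.png')
p,R=np.array(s['ee_pos']),np.array(s['tool_rot']);np.save('w7.npy',np.c_[R,p])
t=cv2.cvtColor(snap('top'),cv2.COLOR_RGB2BGR)[140:290,150:400]
cv2.imwrite('pics/c7.png',np.vstack([cv2.cvtColor(im,cv2.COLOR_RGB2BGR)[:250],cv2.resize(t,(560,336),interpolation=2)]))
E
```

```text
ee_pos: [573.3, 292.2, 132.9]
contact_force: [0.8, 0.9, 0.8]
gripper_width: 45.0
ee_pos: [533.3, -29.7, 188.0]
contact_force: [0.7, -0.4, -0.5]
gripper_width: 45.5
clock: 32.87
ee_pos: [529.6, -40.5, 166.7]
tool_rot: [[-1.0, -0.001, 0.002], [-0.002, -0.0, -1.0], [0.001, -1.0, 0.0]]
contact_force: [0.0, 0.0, -0.0]
gripper_width: 44.9
```

View pics/c7.png

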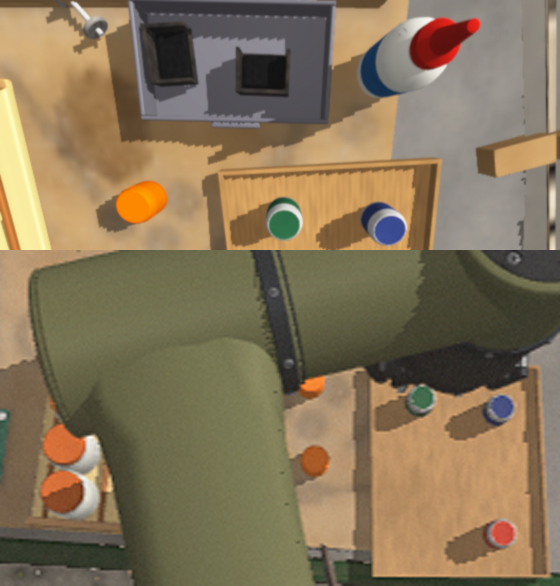

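The stray stands upright in the grey box at (262,72). Green tin lid is at (284,221), blue (386,224), and red is unmoved in the top view at (502,533).

```bash
python3 - <<'E'
from h import *
M=np.load('w7.npy');R,p=M[:,:3],M[:,3]
print(back('wrist',(284,222),34,p,R).round(1),back('wrist',(387,225),34,p,R).round(1),back('top',(373.6,266),34).round(1))
E
python3 -m creep '[[[0,0.035,0,0,0,0],[0,0.065,0,0,0,0],[0,0.08,0,0,0,0],[0,0.08,0,0,0,0],[0,0.08,0,0,0,0]]]' |grep -E 'pos|force'; python3 -m creep '[[[0,0,0,0,0,0],[0,0,0,0,0,0],[0,0,0,0,0,0],[0,0,0,0,0,0],[0,0,0,0,0,0]]]' 0|grep -E 'pos|force|wid'
```

```text
[532.7 -42.5  34. ] [ 530.4 -118.5   34. ] [ 403.9 -122.9   34. ]
ee_pos: [530.1, -40.6, 87.7]
contact_force: [0.2, -0.3, 0.5]
ee_pos: [531.2, -40.9, 90.1]
contact_force: [-1.1, 2.0, 6.0]
gripper_width: 24.2
```

```bash
python3 -m creep '[[[0,-0.035,0,0,0,0],[0,-0.07,0,0,0,0],[0.01,-0.083,-0.03,0,0,0],[0.02,-0.083,-0.07,0,0,0],[0.03,-0.083,-0.11,0,0,0],[0.04,-0.083,-0.15,0,0,0],[0.05,-0.083,-0.19,0,0,0],[0.06,-0.083,-0.225,0,0,0],[0.065,-0.083,-0.242,0,0,0],[0.065,-0.083,-0.242,0,0,0]]]'|grep -E 'pos|force|wid';python3 -m creep '[[[0,0,0,0,0,0],[0,0.03,0,0,0,0],[0,0.055,0,0,0,0],[0,0.07,0,0,0,0],[0,0.07,0,0,0,0],[0,0.07,0,0,0,0]]]'; python3 - <<'E'
from h import *
im=snap('scene','s8.png');cv2.imwrite('pics/s8c.png',cv2.resize(cv2.cvtColor(im,cv2.COLOR_RGB2BGR)[130:230,170:310],None,fx=5,fy=5,interpolation=2))
E
```

```text
ee_pos: [463.6, 203.8, 171.0]
contact_force: [-0.4, -0.4, 0.4]
gripper_width: 24.6
clock: 35.13
ee_pos: [464.9, 199.7, 100.8]
tool_rot: [[-1.0, -0.0, -0.0], [0.0, -0.001, -1.0], [0.0, -1.0, 0.001]]
contact_force: [1.1, 1.1, 0.1]
gripper_width: 24.5
```

View pics/s8c.png

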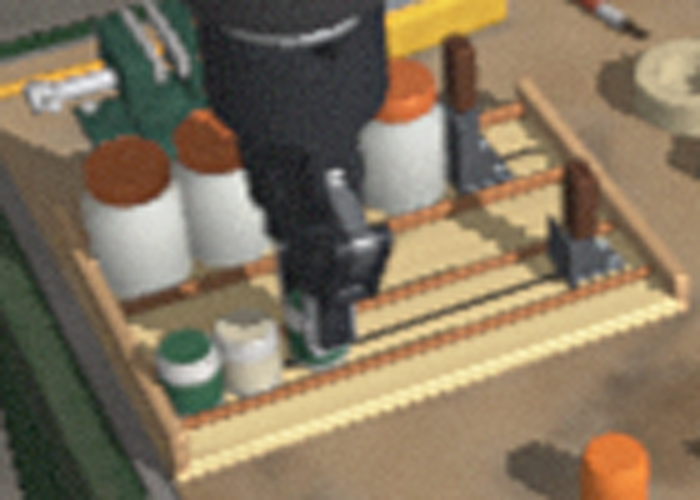

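The held tin is in line behind the white one with a small gap. I lower it to the floor.

```bash
python3 -m creep '[[[0,0.003,-0.001,0,0,0],[0,0.003,-0.001,0,0,0]]]'|grep -E 'pos|force'; python3 -m creep '[[[0,0.002,0,0,0,0],[0,0.002,0,0,0,0]]]' |grep -E 'pos|force'; python3 -m creep '[[[0,0.0015,0,0,0,0],[0,0.0015,0,0,0,0]]]' |grep -E 'pos|force'
```

```text
ee_pos: [464.9, 201.6, 98.1]
contact_force: [-0.8, -0.9, -0.8]
ee_pos: [464.9, 201.8, 96.1]
contact_force: [0.9, 0.3, 1.2]
ee_pos: [465.1, 201.9, 96.1]
contact_force: [-4.8, -1.4, 10.6]
```

```bash
python3 -m creep '[[[0,-0.002,0,0,0,0],[0,-0.002,0,0,0,0],[0,-0.002,0,0,0,0],[0,-0.002,0,0,0,0]]]' 53|grep -E 'pos|force|wid'; python3 -m creep '[[[0,-0.04,0,0,0,0],[0,-0.075,0.015,0,0,0],[-0.008,-0.075,0.05,0,0,0],[-0.016,-0.075,0.09,0,0,0],[-0.024,-0.075,0.13,0,0,0],[-0.032,-0.075,0.17,0,0,0],[-0.04,-0.075,0.21,0,0,0],[-0.048,-0.075,0.25,0,0,0],[-0.056,-0.075,0.285,0,0,0],[-0.062,-0.075,0.32,0,0,0]]]'|grep -E 'pos|force|wid';python3 -m creep '[[[0,0,0,0,0,0],[0,0,0,0,0,0],[0,0,0,0,0,0]]]'; python3 - <<'E'
from h import *
s=state();im=cv2.cvtColor(snap('wrist','w8.png'),cv2.COLOR_RGB2HSV)
p,R=np.array(s['ee_pos']),np.array(s['tool_rot'])
# blue lid
m=((im[...,0]>105)&(im[...,0]<130)&(im[...,1]>120)&(im[...,2]>60)).astype(np.uint8)
n,l,st,c=cv2.connectedComponentsWithStats(m)
for k in range(1,n):
    if st[k,4]>80: print(st[k],c[k].round(1),back('wrist',c[k],34,p,R).round(1))
E
```

```text
ee_pos: [464.5, 201.6, 95.7]
contact_force: [0.2, 0.4, 0.7]
gripper_width: 45.6
ee_pos: [526.9, -120.4, 170.8]
contact_force: [1.0, -0.2, 0.7]
gripper_width: 45.4
clock: 37.1
ee_pos: [526.7, -118.2, 170.5]
tool_rot: [[-1.0, -0.001, 0.0], [-0.0, 0.0, -1.0], [0.001, -1.0, -0.0]]
contact_force: [-0.6, -0.2, 0.3]
gripper_width: 45.0
[271 199  27   9  83] [284.4 201.9] [ 544.2 -120.4   34. ]
[271 212  28  26 580] [284.7 224.5] [ 526.6 -120.7   34. ]
```

```bash
python3 -m creep '[[[0,0.035,0.001,0,0,0],[0,0.065,0.001,0,0,0],[0,0.083,0.001,0,0,0],[0,0.083,0.001,0,0,0],[0,0.083,0.001,0,0,0]]]' |grep -E 'pos|force'; python3 -m creep '[[[0,0,0,0,0,0],[0,0,0,0,0,0],[0,0,0,0,0,0],[0,0,0,0,0,0],[0,0,0,0,0,0]]]' 0|grep -E 'pos|force|wid'; python3 -m creep '[[[0,-0.035,0,0,0,0],[0,-0.07,0,0,0,0],[0.004,-0.083,-0.03,0,0,0],[0.008,-0.083,-0.07,0,0,0],[0.012,-0.083,-0.11,0,0,0],[0.016,-0.083,-0.15,0,0,0],[0.02,-0.083,-0.19,0,0,0],[0.024,-0.083,-0.23,0,0,0],[0.028,-0.083,-0.27,0,0,0],[0.03,-0.083,-0.305,0,0,0]]]'|grep -E 'pos|force|wid';python3 -m creep '[[[0,0,-0.015,0,0,0],[0,0,-0.015,0,0,0],[0,0,-0.015,0,0,0],[0,0.03,-0.015,0,0,0],[0,0.055,-0.015,0,0,0],[0,0.07,-0.015,0,0,0],[0,0.07,-0.015,0,0,0],[0,0.07,-0.015,0,0,0]]]'
```

```text
ee_pos: [526.7, -118.3, 87.9]
contact_force: [0.0, 0.4, 0.6]
ee_pos: [528.3, -118.9, 90.7]
contact_force: [-0.6, 2.3, 6.5]
gripper_width: 24.1
ee_pos: [495.9, 188.2, 171.9]
contact_force: [1.2, -0.2, -0.3]
gripper_width: 23.9
clock: 39.48
ee_pos: [496.8, 199.5, 101.2]
tool_rot: [[-1.0, -0.0, -0.0], [0.0, -0.001, -1.0], [0.0, -1.0, 0.001]]
contact_force: [0.5, -0.7, 0.7]
gripper_width: 24.4
```

```bash
python3 -m creep '[[[0,0.003,-0.001,0,0,0],[0,0.003,-0.001,0,0,0]]]'|grep -E 'pos|force'; python3 -m creep '[[[0,0.002,0,0,0,0],[0,0.0025,0,0,0,0],[0,0.0025,0,0,0,0]]]' |grep -E 'pos|force';  python3 -m creep '[[[0,-0.001,0,0,0,0],[0,-0.001,0,0,0,0],[0,-0.001,0,0,0,0],[0,-0.001,0,0,0,0]]]' 53|grep -E 'pos|force|wid'; python3 -m creep '[[[0,-0.04,0,0,0,0],[0,-0.075,0.015,0,0,0],[0.01,-0.075,0.05,0,0,0],[0.021,-0.075,0.085,0,0,0],[0.032,-0.075,0.12,0,0,0],[0.043,-0.075,0.155,0,0,0],[0.054,-0.075,0.19,0,0,0],[0.065,-0.075,0.225,0,0,0],[0.076,-0.075,0.26,0,0,0],[0.086,-0.075,0.295,0,0,0]]]'|grep -E 'pos|force|wid';python3 -m creep '[[[0.005,0,0.026,0,0,0],[0.005,0,0.026,0,0,0],[0.005,0,0.026,0,0,0],[0.005,0,0.026,0,0,0]]]'; python3 - <<'E'
from h import *
s=state();im=cv2.cvtColor(snap('wrist','w9.png'),cv2.COLOR_RGB2HSV)
p,R=np.array(s['ee_pos']),np.array(s['tool_rot'])
m=(((im[...,0]>170)|(im[...,0]<5))&(im[...,1]>140)&(im[...,2]>60)).astype(np.uint8)
n,l,st,c=cv2.connectedComponentsWithStats(m)
for k in range(1,n):
    if st[k,4]>80: print(st[k],c[k].round(1),back('wrist',c[k],34,p,R).round(1))
E
```

```text
ee_pos: [497.0, 201.6, 98.9]
contact_force: [-1.5, -0.1, -0.3]
ee_pos: [497.0, 201.9, 96.5]
contact_force: [-0.4, 0.0, 3.8]
ee_pos: [496.5, 201.7, 96.3]
contact_force: [0.3, 0.1, 0.3]
gripper_width: 45.3
ee_pos: [409.9, -94.7, 171.7]
contact_force: [1.3, 0.0, -0.6]
gripper_width: 45.3
clock: 41.4
ee_pos: [405.9, -119.2, 171.4]
tool_rot: [[-1.0, -0.0, 0.001], [-0.001, 0.0, -1.0], [0.0, -1.0, -0.0]]
contact_force: [0.9, 0.1, 0.1]
gripper_width: 45.0
[272 201  30  13 123] [286.4 205.3] [ 420.6 -122.9   34. ]
[273 214  30  28 629] [287.6 227.4] [ 403.2 -123.9   34. ]
```

```bash
python3 -m creep '[[[0.0015,0.035,0.0025,0,0,0],[0.0015,0.065,0.0025,0,0,0],[0.0015,0.0835,0.0025,0,0,0],[0.0015,0.0835,0.0025,0,0,0],[0.0015,0.0835,0.0025,0,0,0]]]' |grep -E 'pos|force'; python3 -m creep '[[[0,0,0,0,0,0],[0,0,0,0,0,0],[0,0,0,0,0,0],[0,0,0,0,0,0],[0,0,0,0,0,0]]]' 0|grep -E 'pos|force|wid'; python3 -m creep '[[[0,-0.035,0,0,0,0],[0,-0.07,0,0,0,0],[-0.01,-0.083,-0.03,0,0,0],[-0.022,-0.083,-0.065,0,0,0],[-0.034,-0.083,-0.1,0,0,0],[-0.046,-0.083,-0.135,0,0,0],[-0.058,-0.083,-0.17,0,0,0],[-0.07,-0.083,-0.205,0,0,0],[-0.082,-0.083,-0.24,0,0,0],[-0.094,-0.083,-0.275,0,0,0]]]'|grep -E 'pos|force|wid';python3 -m creep '[[[-0.015,0,-0.03,0,0,0],[-0.031,0,-0.048,0,0,0],[-0.031,0,-0.048,0,0,0],[-0.031,0.03,-0.048,0,0,0],[-0.031,0.055,-0.048,0,0,0],[-0.031,0.07,-0.048,0,0,0],[-0.031,0.07,-0.048,0,0,0],[-0.031,0.07,-0.048,0,0,0]]]'
```

```text
ee_pos: [404.4, -121.3, 87.9]
contact_force: [0.1, 0.7, -0.3]
ee_pos: [405.8, -121.7, 90.3]
contact_force: [-0.3, 1.5, 7.5]
gripper_width: 24.1
ee_pos: [498.5, 155.3, 171.6]
contact_force: [1.0, -1.2, -0.5]
gripper_width: 23.7
clock: 43.78
ee_pos: [529.1, 200.9, 101.3]
tool_rot: [[-1.0, -0.0, 0.001], [-0.001, -0.001, -1.0], [0.0, -1.0, 0.001]]
contact_force: [-1.1, 0.0, 0.3]
gripper_width: 23.8
```

```bash
python3 -m creep '[[[0,0.003,0,0,0,0],[0,0.003,0,0,0,0]]]'|grep -E 'pos|force'; python3 -m creep '[[[0,0.002,0,0,0,0],[0,0.0025,0,0,0,0],[0,0.0025,0,0,0,0]]]' |grep -E 'pos|force';  python3 -m creep '[[[0,-0.001,0,0,0,0],[0,-0.001,0,0,0,0],[0,-0.001,0,0,0,0],[0,-0.001,0,0,0,0]]]' 53|grep -E 'pos|force|wid'; python3 -m creep '[[[0,-0.035,0,0,0,0],[0,-0.06,0,0,0,0],[0,-0.07,0,0,0,0],[0,-0.07,0,0,0,0]]]'|grep -E 'pos|force|wid'; python3 - <<'E'
from h import *
im=snap('scene','s9.png');cv2.imwrite('pics/s9c.png',cv2.resize(cv2.cvtColor(im,cv2.COLOR_RGB2BGR)[130:230,170:310],None,fx=5,fy=5,interpolation=2))
E
```

```text
ee_pos: [529.4, 201.5, 99.1]
contact_force: [0.2, -0.3, -0.1]
ee_pos: [529.3, 201.4, 96.3]
contact_force: [-0.7, 0.8, 1.3]
ee_pos: [529.0, 201.2, 96.4]
contact_force: [-0.5, -0.2, 0.5]
gripper_width: 45.1
ee_pos: [530.3, 201.9, 170.1]
contact_force: [-0.2, -0.3, 1.0]
gripper_width: 45.1
```

View pics/s9c.png

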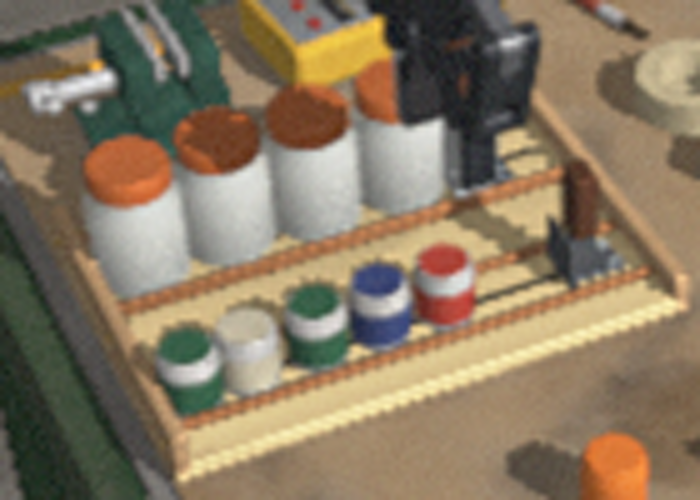

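All five tins stand upright in a row and all four jars are closed up. Now I slide the tin backstop forward.

```bash
python3 -m creep '[[[-0.035,0,0,0,0,0],[-0.0645,0,0,0,0,0],[-0.0645,0.02,0,0,0,0],[-0.0645,0.045,0,0,0,0],[-0.0645,0.0535,0,0,0,0],[-0.0645,0.0535,0,0,0,0],[-0.0645,0.0535,0,0,0,0]]]'|grep -E 'pos|for'; python3 -m creep '[[[0,0,0,0,0,0],[0,0,0,0,0,0],[0,0,0,0,0,0],[0,0,0,0,0,0],[0,0,0,0,0,0]]]' 0|grep -E 'pos|for|wid';  python3 -m creep '[[[0.004,0,0,0,0,0],[0.009,0,0,0,0,0],[0.014,0,0,0,0,0],[0.019,0,0,0,0,0],[0.024,0,0,0,0,0],[0.029,0,0,0,0,0],[0.034,0,0,0,0,0],[0.039,0,0,0,0,0],[0.043,0,0,0,0,0],[0.046,0,0,0,0,0]]]'|grep -E 'pos|for|wid'; python3 -m creep '[[[0.002,0,0,0,0,0],[0.004,0,0,0,0,0],[0.004,0,0,0,0,0]]]'|grep -E 'pos|force';python3 -m creep '[[[0.0015,0,0,0,0,0],[0.0015,0,0,0,0,0]]]'|grep -E 'pos|force';python3 -m creep '[[[0.0015,0,0,0,0,0],[0.0015,0,0,0,0,0]]]'|grep -E 'pos|force'
```

```text
ee_pos: [593.2, 201.0, 112.4]
contact_force: [-0.6, -0.4, 0.7]
ee_pos: [594.2, 200.8, 115.2]
contact_force: [-0.7, -4.9, 5.5]
gripper_width: 16.7
ee_pos: [548.3, 201.1, 115.2]
contact_force: [1.7, -3.6, 5.3]
gripper_width: 16.9
ee_pos: [544.2, 201.1, 115.2]
contact_force: [0.8, -4.8, 6.5]
ee_pos: [542.9, 201.1, 115.2]
contact_force: [0.3, -4.2, 6.2]
ee_pos: [541.4, 201.1, 115.1]
contact_force: [0.8, -3.8, 6.0]
```

```bash
python3 -m creep '[[[0.0015,0,0,0,0,0],[0.0015,0,0,0,0,0]]]'|grep -E 'pos|force';python3 -m creep '[[[0.001,0,0,0,0,0],[0.001,0,0,0,0,0]]]'|grep -E 'pos|force';python3 -m creep '[[[0.001,0,0,0,0,0],[0.001,0,0,0,0,0]]]'|grep -E 'pos|force'
```

```text
ee_pos: [539.9, 201.1, 115.2]
contact_force: [1.1, -3.8, 4.6]
ee_pos: [539.0, 201.1, 115.2]
contact_force: [2.2, -4.2, 4.9]
ee_pos: [538.0, 201.1, 115.1]
contact_force: [1.5, -4.6, 5.3]
```

```bash
python3 -m creep '[[[0.001,0,0,0,0,0],[0.001,0,0,0,0,0]]]'|grep -E 'pos|force';python3 -m creep '[[[0.001,0,0,0,0,0],[0.001,0,0,0,0,0]]]'|grep -E 'pos|force'
```

```text
ee_pos: [537.0, 201.2, 115.1]
contact_force: [1.6, -3.5, 5.0]
ee_pos: [536.0, 201.2, 115.1]
contact_force: [0.4, -4.9, 4.9]
```

```bash
python3 -m creep '[[[0.001,0,0,0,0,0],[0.001,0,0,0,0,0]]]'|grep -E 'pos|force';python3 -m creep '[[[0.001,0,0,0,0,0],[0.001,0,0,0,0,0]]]'|grep -E 'pos|force'; python3 - <<'E'
from h import *
im=snap('scene','s10.png');cv2.imwrite('pics/s10c.png',cv2.resize(cv2.cvtColor(im,cv2.COLOR_RGB2BGR)[130:230,170:310],None,fx=5,fy=5,interpolation=2))
E
```

```text
ee_pos: [535.1, 201.2, 115.1]
contact_force: [1.4, -3.9, 5.6]
ee_pos: [534.4, 201.2, 115.2]
contact_force: [3.0, -4.3, 5.4]
```

View pics/s10c.png

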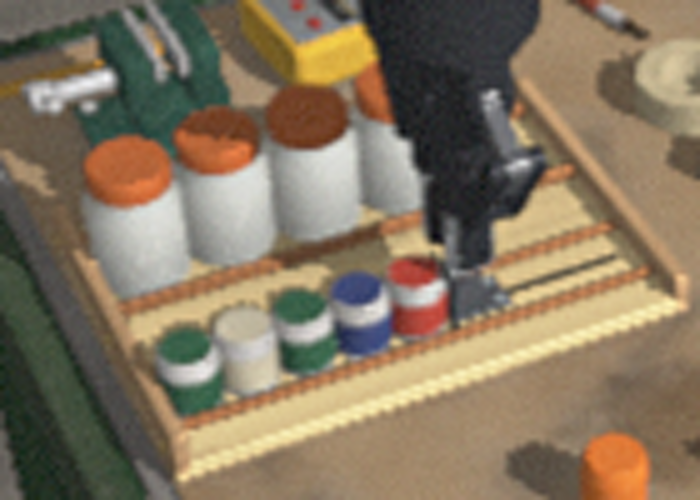

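The tin row is closed up against the stop. I release it, retreat and make a final check.

```bash
python3 -m creep '[[[0.001,0,0,0,0,0],[0.001,0,0,0,0,0]]]'|grep -E 'pos|force'; python3 -m creep '[[[0,0,0,0,0,0],[0,0,0,0,0,0],[0,0,0,0,0,0],[0,0,0,0,0,0]]]' 53|grep -E 'pos|force|wid'; python3 -m creep '[[[0,-0.035,0,0,0,0],[0,-0.07,0,0,0,0],[0,-0.11,0,0,0,0],[0,-0.14,0,0,0,0],[-0.04,-0.15,0.04,0,0,0],[-0.06,-0.15,0.08,0,0,0],[-0.06,-0.15,0.12,0,0,0],[-0.06,-0.15,0.15,0,0,0],[-0.06,-0.15,0.15,0,0,0],[-0.06,-0.15,0.15,0,0,0]]]'; python3 - <<'E'
from h import *
im=snap('scene','s11.png')
a=cv2.cvtColor(im,cv2.COLOR_RGB2BGR)
cv2.imwrite('pics/s11c.png',cv2.resize(a[110:290,150:410],None,fx=3,fy=3,interpolation=2))
E
```

```text
ee_pos: [533.7, 201.2, 115.2]
contact_force: [5.9, -4.9, 3.9]
ee_pos: [531.7, 201.6, 112.7]
contact_force: [0.4, -0.0, -0.2]
gripper_width: 45.2
clock: 49.88
ee_pos: [592.3, 49.3, 262.8]
tool_rot: [[-1.0, -0.0, -0.002], [0.002, 0.0, -1.0], [0.0, -1.0, -0.0]]
contact_force: [0.3, 0.6, -0.1]
gripper_width: 45.0
```

View pics/s11c.png

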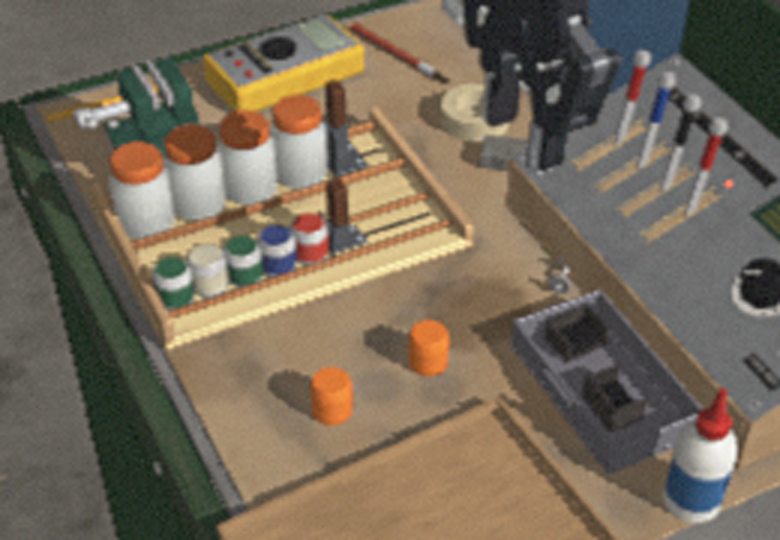

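Both rows are closed up tight with their stops behind. The bunker is in the box, the bottle is standing and the robot is clear.

```bash
python3 -c "
from bench import r
print(r.close_job())"
```

```text
the job is handed in; nothing more can be done
None
```

The rack is restocked and the job is handed in, at about 50 s on the robot clock. No verdict was reported.

- **Stray:** there was one coal bunker, in the narrow lane. It now stands in the grey box, beside the bunker that was already there.
- **Old stock:** I pushed the two old jars and two old tins forward to the front lip using each lane's own backstop, then slid the stops back.
- **New stock:** two new jars went behind the old jars, and three new tins (green, blue, red) behind the old tins. Both backstops were then slid forward until the push force rose to about 6 N.
- **Final picture:** four jars and five tins stand upright in closed-up rows, each with its stop behind. The glue bottle is standing, the orange look-alikes outside the tray are untouched, and the robot is clear of everything.

**Disagreements:**
- Both rows closed up slightly shorter than calculated: about 2.5 mm for the jars and 4–5 mm for the tins. I put that down to my lip estimate and sideways play in the lanes. The final spacing was judged by force and from the pictures, not measured piece by piece.
- The networks found neither the stray bunker after it was placed nor the new stock when I checked partway, so I relied on the pictures there.
- I viewed 18 pictures, four more than the budget of 14. The extra ones checked the placings of the jars and tins and the final state.

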